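# Clamp the tea brick to the first click

## Robot

A 6-joint arm with a two-finger parallel gripper is mounted at the origin on the work surface. World frame = base frame: x ahead of the robot, y to its left, z up, the work surface at z = 0. Lengths are in mm, angles in rad, forces in N, time in s.
With the tool pointing down it reaches from about 400 to 825 mm from the base axis. Payload 7 kg.
Tool frame: the origin (TCP) lies between the finger pads; the fingertips stand 22 mm ahead of it and the grasp point (between the pads) lies 3 mm ahead of it (robot.tip_extent is the distance from the TCP to the fingertips, in mm); z points along the fingers, x is the direction in which the jaws open and shut, and the axes are right-handed (so a half turn about z gives the same grasp; the last joint's range is limited). The gripper opens to 88 mm and grips with 3 to 60 N. Pads are 19 mm wide; open, the fingers measure 130 mm over their backs; the gripper's body (78 mm by 193 mm) begins 47 mm behind the grasp point.
Start: joints at [-0.825, 0.359, 0.012, 0, -1.224, -0.288], TCP at [298.305, -605.483, 248.561] pointing down, gripper open.
Joint ranges: [-3.07, 3.07], [-1.43, 2.12], [-1.02, 1.25], [-3.03, 1.67], [-3.05, -0], [-3.03, 3.03]. Speed limits (rad/s): [2.39, 2.39, 3.01, 3.14, 3.14, 3.14].

## Interface

Orientations are given as a unit quaternion [w, x, y, z].
In Python, from plant import robot gives the robot as it stands.
- The arm moves only by the tool play_rows, never from a script. Its argument "motion" is a list of rows, each an object of numbers: "ax", "ay", "az": the turn, a rotation vector about the tool's x, y, z in degrees; "dx", "dy", "dz": the shift along the tool's x, y, z in cm; "hand": the finger opening in cm, from 0 to 8.76. In form: [{"ax": .., "ay": .., "az": .., "dx": .., "dy": .., "dz": .., "hand": ..}, ...]. A call has 1 to 12 rows; each row is the pose to reach, as a shift and turn from the pose commanded when the call began, along the tool's axes at that moment; what a row does not reach only later rows make up. A row lasts 1/8 s, in which the tool goes at most 62.5 mm and 10.7 degrees, less where a joint would pass 70% of its speed; a pose out of reach is approached as far as the arm can. A call with a gripper value outside its range is refused whole. The fingers move at their own pace and stop on an object; "squeeze" is the grip in N (left out, the last holds). Time passes only in rows, so rows that repeat a pose let the fingers close. It gives the time, the measured TCP pose, the force and the opening at its end, in the units of the state.
- robot.sense(): the state, without advancing time (a new reading comes with each control period).
- robot.capture(name): name is "side" or "top"; returns the picture (480x640x3 uint8, red, green, blue); there is no depth.
- robot.camera_info(name): a dict with "fx", "fy", "cx", "cy" (pixels), "cam_to_world" (4x4, takes a point from camera to world coordinates). Camera axes: x right, y down, z forward; pixel columns grow to the right and rows downward; lengths in mm; the calibration is good to about 2 mm. A picture is of the moment at which its call begins. camera_info takes no time and is no camera call.
- robot.hand_in(): hands the job in, once; it reports no verdict.
The state is a dict: "time_s": time; "q": joint angles; "qd": joint speeds; "joint_torque": joint torques, N m; "ee_pos": TCP position; "tcp_rot": TCP orientation; "wrist_force": force on the tool from outside, world axes, zero at the start; "torque": the same for the moment, N m; "gripper_width": opening from 0.0 (shut) to 1.0 (fully open).
Only numpy, scipy, OpenCV 4.12 (cv2) and the standard library are available. Lean on these libraries where they do the work, as an engineer would, in place of code of your own. Each camera call takes 0.05 s, during which the arm holds its last target.

## Task

With the wooden push stick, feed the dark tea brick along the fence of the board until it sits right up against the end stop and flat on the fence; never touch the brick with the hand. Then push the clamp lever round clockwise until its torque clutch clicks for the first time and stop there, because a second click crushes the brick. Leave the brick clamped and the push stick standing on its sole on the table top, and do not disturb the tea things.

Things in the scene. Friction and masses are not known exactly. Their poses are not given: they have to be found in the camera images.
- board: Pale wooden board fixed to the table, 200 x 335 x 18 mm. Origin on the table under the feed lane; y along the fence towards the end stop, x across towards the fence. Spans x -135 to 65, y -150 to 185, top z = 18. Fence: rail along the whole +x edge, inner face x = 32.5, 20 thick, top z = 43. Clamp housing: dark steel block, x -125 to -75, y 67 to 123, top z = 58.
- stop_face (a point): Middle of the end stop's face that the brick is pushed against, at x = 0, y = 150, z = 30 mm in the board's frame. The stop is a wooden crosspiece 65 mm wide from the fence, 20 thick, its top 43 mm above the table.
- brick: Dark brown pressed tea brick, loose, lying flat on the board, 65 (x) x 110 (y) x 32 (z) mm, about 0.3 kg, origin at the centre of its underside; it starts 2 to 6 mm off the fence and slightly askew. Fully home (against stop and fence) its origin is at x = 0, y = +95, z = 18 mm in the board's frame.
- stick: Wooden push stick standing on its sole on the table, 0.12 kg; origin at the middle of the sole, x to its tip, z up. Bar 180 long (x -90 to 90), 24 wide (y), 24 high. Grip block upright on the bar's middle: 60 long (x), 22 wide (y), from z = 24 to 65 mm; take it from above across the 22 mm.
- stick_lip (a point): End of the stick's side lip, 20 mm past the bar's tip: x = 110, y = 12, z = 12 in the stick's frame, on its inner face. The lip lies on the stick's +y side: 8 thick (y 12 to 20), x 70 to 110, 24 high. With the stick pointing along the board's +y and its tip pushing the brick's rear end, the lip laps the brick's side away from the fence and keeps it on the fence.
- peg_top (a point): Top centre of the upright wooden peg at the outer end of the steel clamp lever. Peg 22 mm diameter, 80 to 125 mm above the table, 110 mm from the lever's axis; the bar is 69 to 79 mm above the table. It starts on the board's +y side of the hub and is pushed clockwise seen from above, towards the board's +x.
- hub (a point): Point on the vertical axis of the clamp screw and lever, 80 mm above the table, at x = -100, y = +95 mm in the board's frame. Around it is a toothed steel wheel, 88 mm across, turning with the lever; a sprung brass ball on an arm of the screw rides over its teeth and clicks.
- jaw: Steel clamp jaw facing the fence, 40 mm wide; origin at the middle of its pressing face, 34 mm above the table. It advances 16 mm per radian of screw towards the brick; it touches a brick that is home when the screw is at about 1.0 rad (jaw face at x = -32.5 mm in the board's frame).
- screw (a joint): Angle of the clamp screw, rad, growing clockwise (closing); it starts at 0 to 0.45. Turning it free takes about 2 N at the peg. It stays where it is left.
- clutch (a joint): Angle the lever has slipped past the screw, rad; 0 while both turn together. With the jaw on the brick the force at the peg rises to about 4 N; then it slips: at 0.13 the ball passes a tooth (the click), the lever jumps ahead by itself to 0.26 and the force vanishes. Pushing on past 0.39 makes the second click. The lever's turn is screw + clutch.
- glass0: Bystander: glass tea cup in an aluminium holder, 72 mm diameter, 105 mm high, with a side handle; origin under its centre.
- glass1: Bystander: glass tea cup in an aluminium holder, 72 mm diameter, 105 mm high, with a side handle; origin under its centre.
- glass2: Bystander: glass tea cup in an aluminium holder, 72 mm diameter, 105 mm high, with a side handle; origin under its centre.
- teapot: Bystander: white ceramic teapot, 140 mm diameter, 128 mm high; origin under its centre.
- sugar_tin: Bystander: blue plastic sugar tin, 114 x 134 x 94 mm, lid latched; origin under its centre.
- saucer: Bystander: white saucer with a spoon, 140 mm diameter, 20 mm high; origin under its centre.
Not all that is in view belongs to the job. What is meant by the stick is not blue, and is the smaller of those in its own colour.

How it is judged:
By the outcome, as a careful person would: the job done as asked, in the order asked, and still so for the second after the job is handed in, with the robot touching nothing.
It also fails if it takes over 72 s, if anything falls off the work surface, if the arm or the gripper's body presses on something with over 40 N, if the wrist force passes 120 N, or if a joint passes its speed limit or range.

## Working session

There is one attempt and no reset: what is moved stays moved. The work goes in short steps, Python scripts to look and compute and a tool call to move; the robot and the scene stay as the last step left them, time stands still between calls to the robot, and variables do not carry over. Pictures are saved under pics/ and viewed, and the job is handed in when it is done.

Besides the shell and the picture viewer there is one more tool, called after "Request:" as name(argument=value, ...), one argument or row to a line, values as JSON. play_rows: Moves the arm, as the interface text tells. Its arguments: {"type":"object","properties":{"motion":{"type":"array"},"squeeze":{"type":"number"}},"required":["motion"]}

```bash
ls; mkdir -p pics
python3 - <<'E'
from plant import robot
import cv2, numpy as np
for n in("side","top"):
    im=robot.capture(n); cv2.imwrite(f"pics/{n}0.png",im[:,:,::-1]); i=robot.camera_info(n); print(n,i)
s=robot.sense(); print(s)
E
```

```text
pics
side {'fx': 554.0901305904694, 'fy': 554.0901305904694, 'cx': 321.4946887136129, 'cy': 239.25805358451936, 'cam_to_world': array([[ 8.41689427e-01, -3.05846934e-01,  4.44990518e-01,
        -2.59112923e+02],
       [-5.39607884e-01, -5.06279312e-01,  6.72684615e-01,
        -1.20326810e+03],
       [ 1.95509664e-02, -8.06311920e-01, -5.91167360e-01,
         1.10915269e+03],
       [ 0.00000000e+00,  0.00000000e+00,  0.00000000e+00,
         1.00000000e+00]])}
top {'fx': 489.2112969023926, 'fy': 489.2112969023926, 'cx': 321.4657852283826, 'cy': 230.28091116344044, 'cam_to_world': array([[-2.21200583e-02, -9.90390607e-01,  1.36517945e-01,
         3.19993182e+02],
       [-9.99720281e-01,  2.07688235e-02, -1.13144334e-02,
        -6.02697600e+01],
       [ 8.37039141e-03, -1.36730034e-01, -9.90572983e-01,
         1.57172772e+03],
       [ 0.00000000e+00,  0.00000000e+00,  0.00000000e+00,
         1.00000000e+00]])}
{'time_s': 0.1, 'q': array([-8.24883110e-01,  3.59310140e-01,  1.11684636e-02, -3.03725326e-04,
       -1.22411903e+00, -2.88078209e-01]), 'qd': array([ 0.00115815, -0.00252145,  0.00148651,  0.00088654, -0.00060806,
        0.00023673]), 'joint_torque': array([ 3.07735654e-04, -5.84165096e+01,  2.93753654e+01,  7.01556087e+00,
        1.01824582e-02, -5.66082656e-05]), 'ee_pos': array([ 298.14054611, -605.13881626,  247.7283699 ]), 'tcp_rot': array([-6.68106715e-04,  5.28244890e-01,  8.49091738e-01,  3.31847781e-04]), 'wrist_force': array([-0.33256322,  0.19281588, -0.41864764]), 'torque': array([-0.00063681,  0.00161747,  0.07489614]), 'gripper_width': 1.001165053740511}
```

View pics/side0.png

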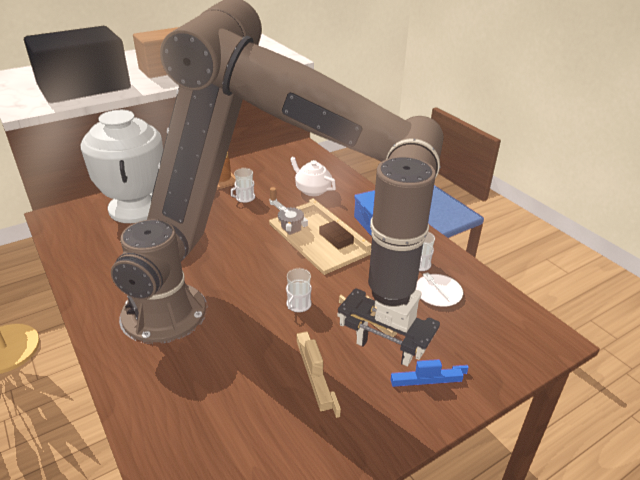

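View pics/top0.png

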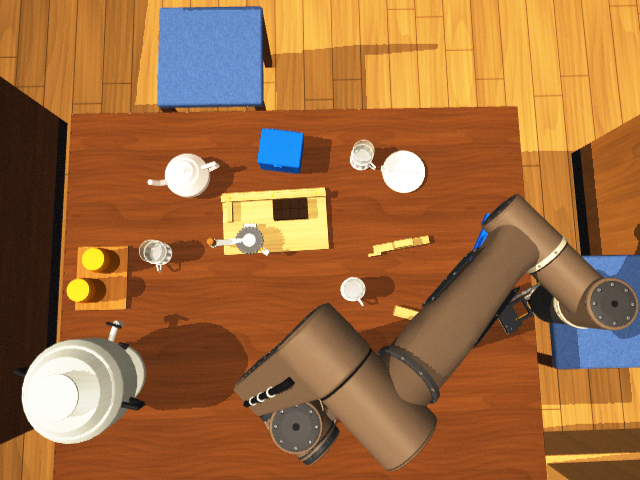

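```bash
cat > h.py <<'E'
from plant import robot
import cv2, numpy as np
I={n:robot.camera_info(n) for n in("side","top")}
def ray(n,p,z):
    i=I[n];M=i["cam_to_world"];d=M[:3,:3]@np.array([(p[0]-i["cx"])/i["fx"],(p[1]-i["cy"])/i["fy"],1]);o=M[:3,3]
    return o+d*(z-o[2])/d[2]
def tri(ps,pt):
    A=[];b=[]
    for n,p in(("side",ps),("top",pt)):
        i=I[n];M=i["cam_to_world"];d=M[:3,:3]@np.array([(p[0]-i["cx"])/i["fx"],(p[1]-i["cy"])/i["fy"],1]);d/=np.linalg.norm(d)
        P=np.eye(3)-np.outer(d,d);A.append(P);b.append(P@M[:3,3])
    x=np.linalg.lstsq(np.vstack(A),np.hstack(b),rcond=None)[0]
    return x
def proj(n,X):
    i=I[n];M=i["cam_to_world"];X=np.atleast_2d(X);c=(X-M[:3,3])@M[:3,:3]
    return np.c_[c[:,0]/c[:,2]*i["fx"]+i["cx"],c[:,1]/c[:,2]*i["fy"]+i["cy"]]
def crop(n,x0,y0,x1,y1,k,name,im=None):
    if im is None: im=robot.capture(n)[:,:,::-1]
    cv2.imwrite(name,cv2.resize(im[y0:y1,x0:x1],None,fx=k,fy=k,interpolation=cv2.INTER_CUBIC))
E
python3 - <<'E'
from h import *
t=cv2.imread("pics/top0.png");s=cv2.imread("pics/side0.png")
crop("top",200,170,340,270,5.7,"pics/c1.png",t)
crop("top",340,220,450,330,5.4,"pics/c2.png",t)
crop("side",250,170,450,320,4,"pics/c3.png",s)
crop("side",270,290,470,420,4,"pics/c4.png",s)
E
```

```text
(no output)
```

View pics/c1.png

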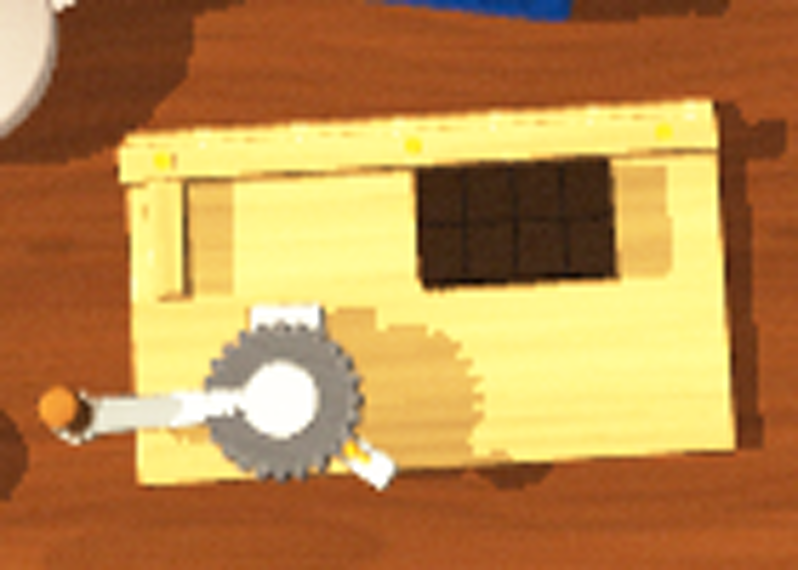

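View pics/c2.png

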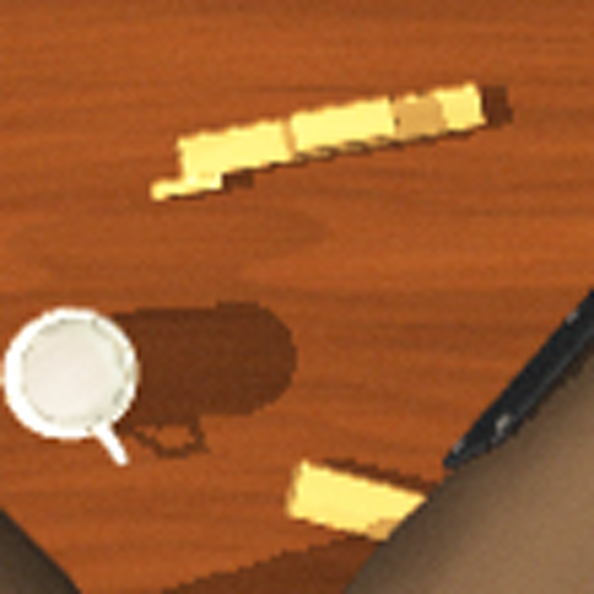

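View pics/c3.png

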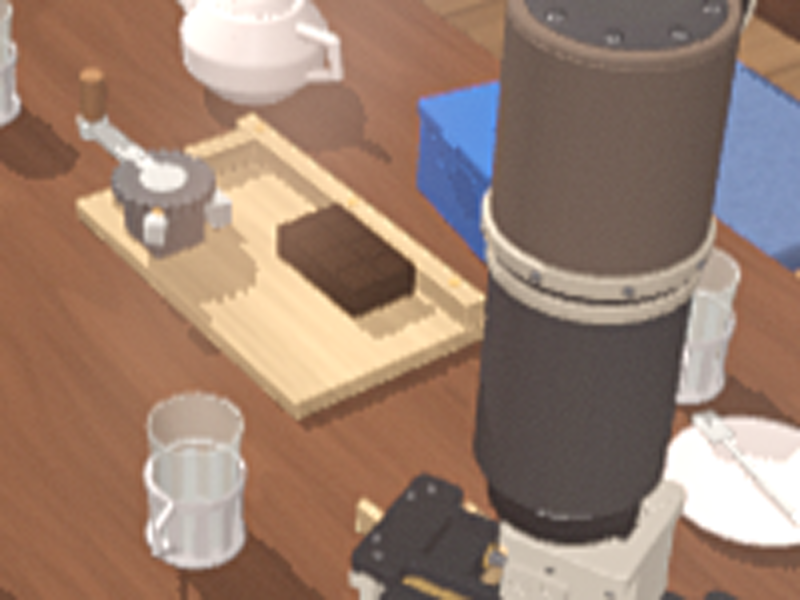

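View pics/c4.png

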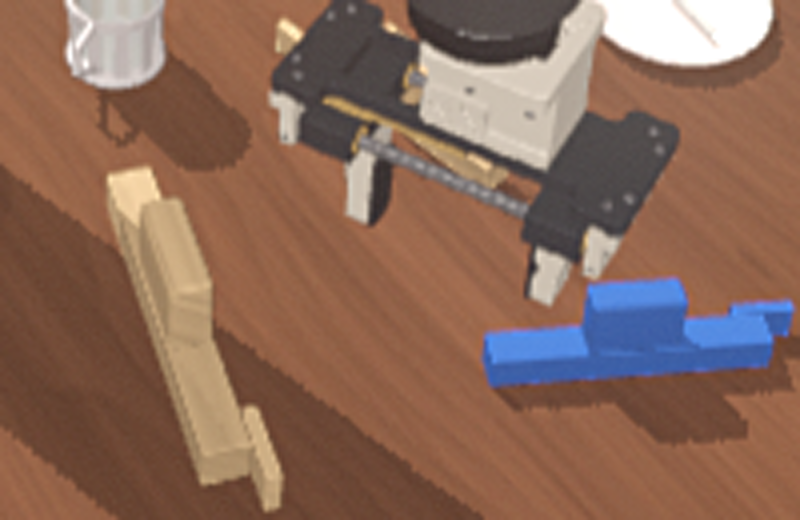

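Run:
```python
from h import *
from scipy.optimize import least_squares
T=lambda x,y:(x/5.7+200,y/5.7+170)
S=lambda x,y:(x/4+250,y/4+170)
obs=[("top",(-135,185,18),T(138,486)),("top",(-135,-150,18),T(737,448)),("top",(32.5,-150,43),T(718,150)),("top",(32.5,185,43),T(120,181)),
("side",(-135,-150,18),S(297,405)),("side",(-135,185,18),S(78,204)),("top",(32.5,150,43),T(183,180))]
def W(p,X):
    c,s=np.cos(p[2]),np.sin(p[2]);X=np.atleast_2d(X)
    return np.c_[p[0]+c*X[:,0]-s*X[:,1],p[1]+s*X[:,0]+c*X[:,1],X[:,2]]
def f(p): return np.hstack([proj(n,W(p,X))[0]-o for n,X,o in obs])
r=least_squares(f,[600,0,0.1]);print(r.x,np.round(r.fun.reshape(-1,2),2))
np.save("board.npy",r.x)
p=r.x
t=cv2.imread("pics/top0.png");s=cv2.imread("pics/side0.png")
L=[]
def box(x0,x1,y0,y1,z0,z1):
    for a in((x0,y0),(x0,y1),(x1,y0),(x1,y1)):L.append(((*a,z0),(*a,z1)))
    for z in(z0,z1):
        L.extend([((x0,y0,z),(x1,y0,z)),((x0,y1,z),(x1,y1,z)),((x0,y0,z),(x0,y1,z)),((x1,y0,z),(x1,y1,z))])
box(-135,65,-150,185,0,18);box(32.5,52.5,-150,185,18,43);box(-32.5,32.5,150,170,18,43)
for n,im,c,k,nm in(("top",t,(200,170,340,270),5.7,"a"),("side",s,(250,170,450,320),4,"b")):
    g=cv2.resize(im[c[1]:c[3],c[0]:c[2]],None,fx=k,fy=k,interpolation=cv2.INTER_CUBIC)
    for a,b in L:
        q=[tuple(int(v) for v in (proj(n,W(p,X))[0]-c[:2])*k) for X in(a,b)]
        cv2.line(g,q[0],q[1],(0,0,255),1)
    cv2.imwrite(f"pics/ov_{nm}.png",g)
print("brick corners")
for c in((417,165),(610,158),(617,280),(425,290)): print(ray("top",T(*c),50))
print("hub",ray("top",T(282,400),90),W(p,(-100,95,80)));print("peg",ray("top",T(57,405),125))
print("pegtri",tri(S(92,74),T(57,405)))
Q=lambda x,y:(x/4+270,y/4+290); U=lambda x,y:(x/5.4+340,y/5.4+220)
a,b=ray("side",Q(135,172),24),ray("side",Q(225,450),24);print("otherstick bar",np.linalg.norm(a-b),a,b)
for nm,q in dict(A=(480,85),B=(485,122),tip0=(178,142),lip=(153,190),tipb=(185,178)).items(): print(nm,ray("top",U(*q),24))
print("grip",[ray("top",U(*q),65) for q in((290,128),(388,97),(393,130),(297,152))])
```

```text
[6.04507740e+02 5.20499754e+01 4.34693192e-02] [[ 0.57 -0.37]
 [ 0.61 -0.49]
 [ 0.57 -1.22]
 [ 0.21 -0.06]
 [-1.4  -0.2 ]
 [-2.15 -0.9 ]
 [ 0.2  -0.58]]
brick corners
[633.0224386  73.0254538  50.       ]
[634.79721981 -34.18422089  50.        ]
[566.05182772 -36.8082493   50.        ]
[562.66421569  69.2210898   50.        ]
hub [498.38687866 142.67906775  90.        ] [[500.47391886 142.61467132  80.        ]]
peg [494.02501903 254.98621214 125.        ]
pegtri [496.9452104  254.04055997 123.01889392]
otherstick bar 232.23564768869397 [ 286.72449028 -302.73937875   24.        ] [ 215.14029059 -523.66719142   24.        ]
A [ 508.49659815 -420.69446034   24.        ]
B [ 486.43177509 -422.50245938   24.        ]
tip0 [ 478.4245911  -240.65822005   24.        ]
lip [ 450.39910748 -224.91751739   24.        ]
tipb [ 457.06816362 -244.00137723   24.        ]
grip [array([ 480.93573218, -300.54376469,   65.        ]), array([ 497.66628699, -357.75513938,   65.        ]), array([ 478.52517735, -359.72587578,   65.        ]), array([ 467.01487881, -303.9772392 ,   65.        ])]
```

View pics/ov_a.png

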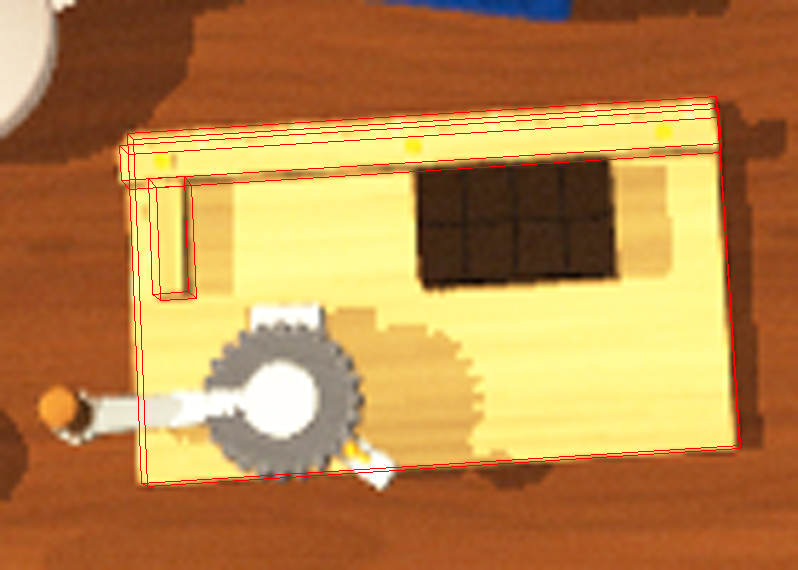

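View pics/ov_b.png

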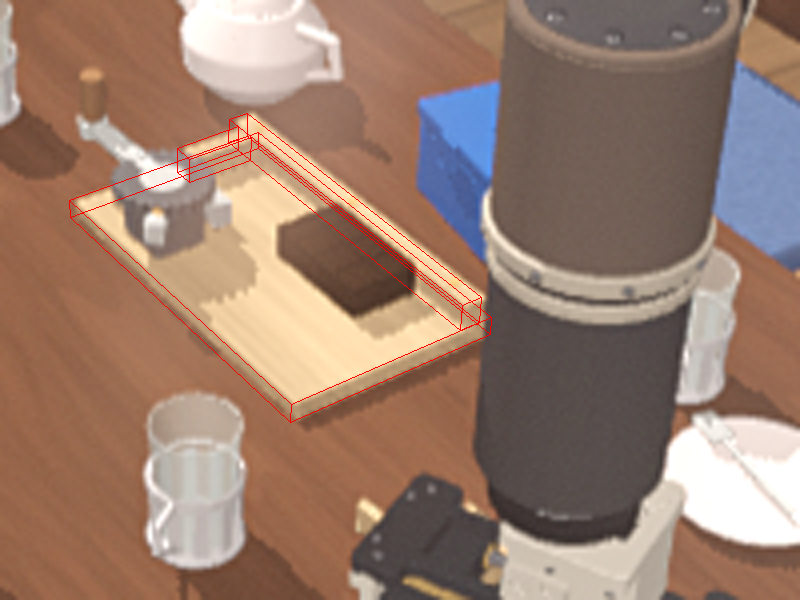

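Request:
play_rows(
  motion=[
    {"az":-9,"dx":2.1,"dy":3.6,"dz":0.6,"hand":6},
    {"az":-18,"dx":4.1,"dy":7.1,"dz":1.2,"hand":6},
    {"az":-27,"dx":6.2,"dy":10.7,"dz":1.8,"hand":6},
    {"az":-37,"dx":8.3,"dy":14.3,"dz":2.4,"hand":6},
    {"az":-46,"dx":10.3,"dy":17.8,"dz":3,"hand":6},
    {"az":-55,"dx":12.4,"dy":21.4,"dz":3.6,"hand":6},
    {"az":-64,"dx":14.5,"dy":25,"dz":4.2,"hand":6},
    {"az":-73.2,"dx":16.6,"dy":28.5,"dz":4.8,"hand":6},
    {"az":-73.2,"dx":16.6,"dy":28.5,"dz":4.8,"hand":6},
    {"az":-73.2,"dx":16.6,"dy":28.5,"dz":4.8,"hand":6},
  ],
)

```text
$.motion[0]: bad value
```

```bash
cat >> h.py <<'E'
from scipy.spatial.transform import Rotation as R
def pose():
    s=robot.sense();q=s["tcp_rot"];return s,np.array(s["ee_pos"]),R.from_quat([q[1],q[2],q[3],q[0]])
def goto(p,yaw=None):
    """print cm/deg row to reach TCP p pointing down with tool x at world angle yaw deg (mod 180)"""
    s,e,r=pose();M=r.as_matrix();d=M.T@(np.array(p)-e)/10
    x=M[:,0];cur=np.degrees(np.arctan2(x[1],x[0]));
    y=cur if yaw is None else yaw
    dy=(y-cur+90)%180-90;y=np.radians(cur+dy)
    T=np.c_[[np.cos(y),np.sin(y),0],[np.sin(y),-np.cos(y),0],[0,0,-1]]
    a=np.degrees((r.inv()*R.from_matrix(T)).as_rotvec())
    print("d cm",np.round(d,2),"a deg",np.round(a,2),"t",s["time_s"],"F",np.round(s["wrist_force"],2),"ee",np.round(e,1),"yaw",round(cur,2),"w",s["gripper_width"])
def bw(X):
    p=np.load("board.npy");c,s=np.cos(p[2]),np.sin(p[2]);X=np.atleast_2d(X)
    return np.c_[p[0]+c*X[:,0]-s*X[:,1],p[1]+s*X[:,0]+c*X[:,1],X[:,2]]
def wb(X):
    p=np.load("board.npy");c,s=np.cos(p[2]),np.sin(p[2]);X=np.atleast_2d(X)-[p[0],p[1],0]
    return np.c_[c*X[:,0]+s*X[:,1],-s*X[:,0]+c*X[:,1],X[:,2]]
E
python3 - <<'E'
from h import *
s=robot.capture("side")[:,:,::-1].copy();t=robot.capture("top")[:,:,::-1].copy()
cv2.imwrite("pics/s1.png",s);cv2.imwrite("pics/t1.png",t)
crop("side",290,210,450,330,5,"pics/c5.png",s);print(pose()[0])
E
```

```text
{'time_s': 0.2, 'q': array([-8.24853361e-01,  3.59099619e-01,  1.14026062e-02, -1.48006403e-04,
       -1.22412186e+00, -2.88087637e-01]), 'qd': array([ 0.00151207, -0.0005737 ,  0.00254306,  0.0006693 ,  0.00020722,
       -0.00075383]), 'joint_torque': array([-5.06446322e-04, -5.82556272e+01,  2.92982125e+01,  6.99290156e+00,
        8.13740393e-03, -1.39749027e-04]), 'ee_pos': array([ 298.20116027, -605.25290428,  247.99455031]), 'tcp_rot': array([-4.74515960e-04,  5.28213818e-01,  8.49111239e-01,  2.02671779e-04]), 'wrist_force': array([-0.5521106 , -0.25797862,  0.19866917]), 'torque': array([ 0.02719891,  0.03627152, -0.05904356]), 'gripper_width': 1.0046369215185817}
```

View pics/s1.png

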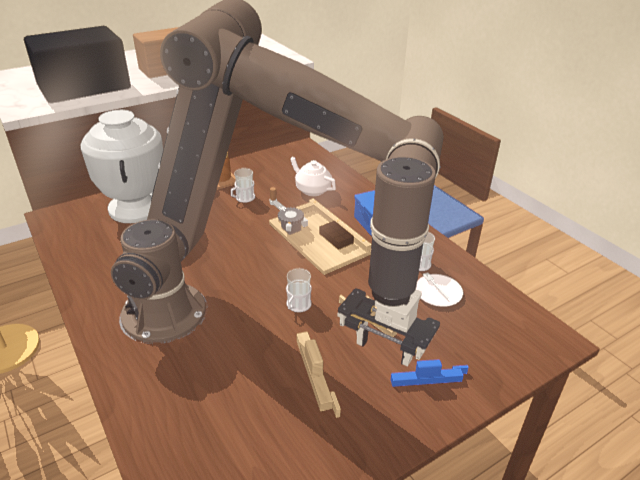

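View pics/c5.png

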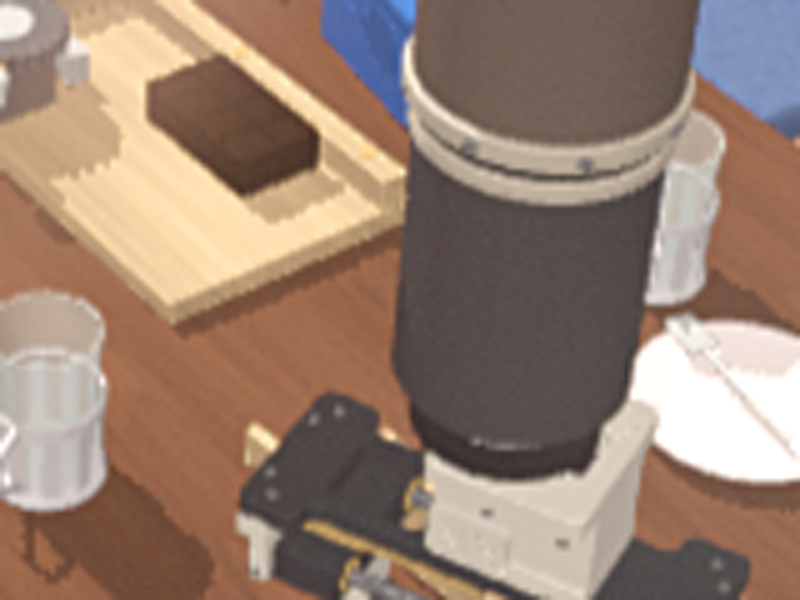

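Request:
play_rows(
  motion=[
    {"ax":0,"ay":0,"az":-9,"dx":2.1,"dy":3.6,"dz":0.6,"hand":6},
    {"ax":0,"ay":0,"az":-18,"dx":4.1,"dy":7.1,"dz":1.2,"hand":6},
    {"ax":0,"ay":0,"az":-27,"dx":6.2,"dy":10.7,"dz":1.8,"hand":6},
    {"ax":0,"ay":0,"az":-37,"dx":8.3,"dy":14.3,"dz":2.4,"hand":6},
    {"ax":0,"ay":0,"az":-46,"dx":10.3,"dy":17.8,"dz":3,"hand":6},
    {"ax":0,"ay":0,"az":-55,"dx":12.4,"dy":21.4,"dz":3.6,"hand":6},
    {"ax":0,"ay":0,"az":-64,"dx":14.5,"dy":25,"dz":4.2,"hand":6},
    {"ax":0,"ay":0,"az":-73.2,"dx":16.6,"dy":28.5,"dz":4.8,"hand":6},
    {"ax":0,"ay":0,"az":-73.2,"dx":16.6,"dy":28.5,"dz":4.8,"hand":6},
  ],
)

```text
time_s: 1.32
ee_pos: [481.7, -328.5, 200.0]
tcp_rot: [-0.0, -0.085, 0.996, 0.0]
wrist_force: [-0.4, 0.5, 0.7]
gripper_width: 0.684
```

Run:
```python
from h import *
s=robot.capture("side")[:,:,::-1].copy();t=robot.capture("top")[:,:,::-1].copy()
cv2.imwrite("pics/s2.png",s);cv2.imwrite("pics/t2.png",t)
crop("side",290,210,450,330,5,"pics/c6.png",s);print(pose()[0])
```

```text
{'time_s': 1.425, 'q': array([-2.66823788e-01,  2.45274388e-01, -2.63735314e-01,  6.65092796e-05,
       -1.06222305e+00,  4.31519603e-01]), 'qd': array([-0.0243406 , -0.00151646,  0.00219302,  0.00107916,  0.00062283,
       -0.00328822]), 'joint_torque': array([  0.9165729 , -47.0844841 ,  27.18203008,   6.40504405,
         0.0937461 ,   0.07876954]), 'ee_pos': array([ 480.69431458, -330.25138031,  200.44654565]), 'tcp_rot': array([-2.14981273e-04, -8.22710120e-02,  9.96609970e-01,  4.73650847e-05]), 'wrist_force': array([-0.79752425,  0.44437904, -0.08484816]), 'torque': array([-0.04772358,  0.16282854, -0.04847384]), 'gripper_width': 0.6858342713488018}
```

View pics/s2.png

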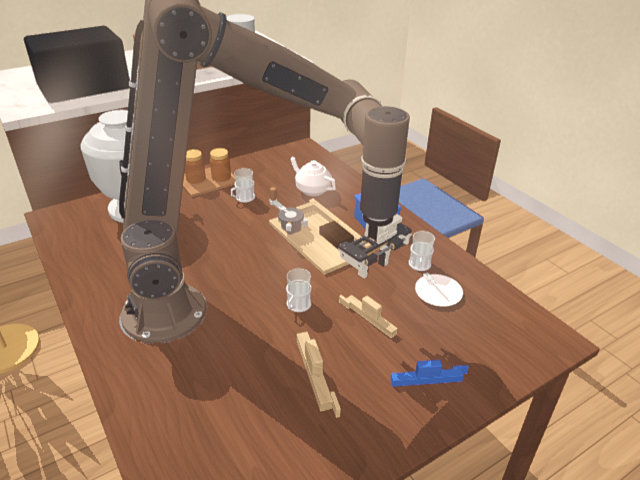

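View pics/c6.png

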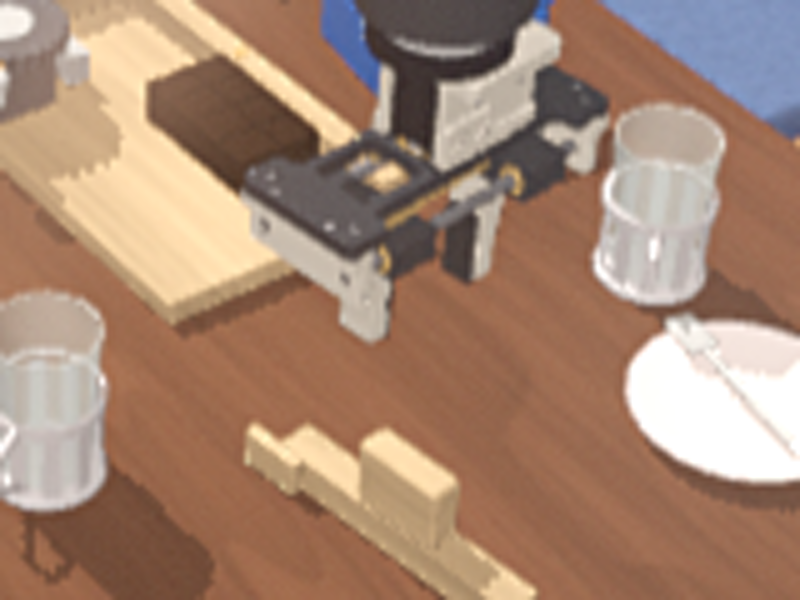

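Run:
```python
from h import *
s=cv2.imread("pics/s2.png");crop("side",335,285,405,340,11,"pics/c7.png",s)
t=cv2.imread("pics/top0.png");crop("top",365,230,435,260,11,"pics/c8.png",t)
print(tri((372.2,302.6),(403.3,243.5)))
```

```text
[ 484.91352125 -333.17496899   62.20101633]
```

View pics/c7.png

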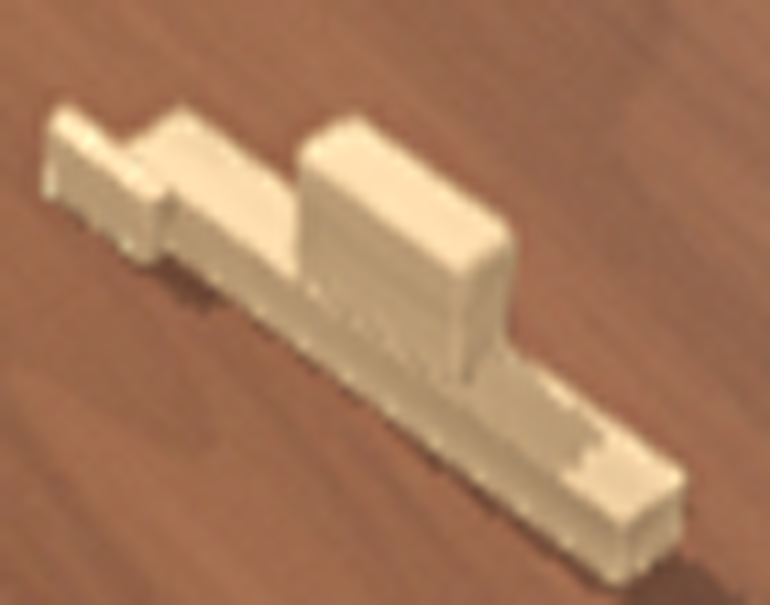

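View pics/c8.png

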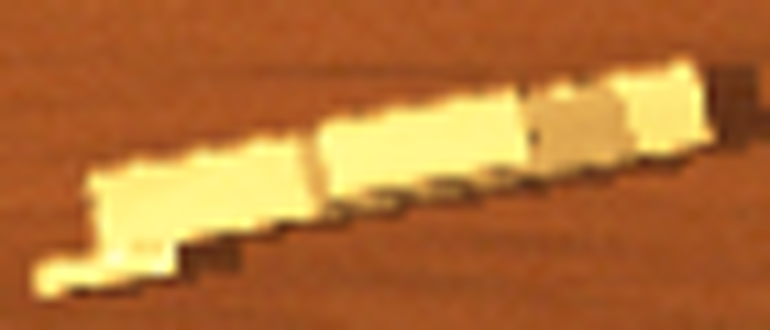

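Run:
```python
from h import *
from scipy.optimize import least_squares
S=lambda x,y:(x/11+335,y/11+285);T=lambda x,y:(x/11+365,y/11+230)
o=[("side",(30,11,65),S(303,155)),("side",(30,-11,65),S(352,118)),("side",(-30,-11,65),S(512,230)),("side",(-30,11,65),S(462,272)),("side",(-90,12,24),S(622,525)),("side",(-90,-12,24),S(682,475)),("side",(-90,12,0),S(615,583)),("side",(90,-12,24),S(182,105)),("side",(110,20,24),S(50,120)),
("top",(-90,-12,24),T(695,62)),("top",(-90,12,24),T(712,140)),("top",(90,-12,24),T(90,172)),("top",(110,20,24),T(38,295)),("top",(30,-11,65),T(318,125)),("top",(-30,-11,65),T(520,88))]
def W(p,X):
    c,s=np.cos(p[2]),np.sin(p[2]);x,y,z=X;return np.array([p[0]+c*x-s*y,p[1]+s*x+c*y,z+p[3]])
def f(p): return np.hstack([proj(n,W(p,X))[0]-q for n,X,q in o])
for sel in(None,"side","top"):
    oo=[v for v in o if sel in(None,v[0])]
    r=least_squares(lambda p:np.hstack([proj(n,W(p,X))[0]-q for n,X,q in oo]+[[] if sel is None else [p[3]]]),[482,-332,1.73,0])
    print(sel,r.x[:2],np.degrees(r.x[2]),r.x[3],np.abs(r.fun).max())
    if sel is None: P=r.x
print(wb(W(P,(0,0,0))))
# brick from top
Tb=lambda x,y:(x/5.7+200,y/5.7+170)
print("brick",wb([ray("top",Tb(*c),50) for c in((417,165),(610,158),(617,280),(425,290))]))
goto((P[0],P[1],120),np.degrees(P[2])+90)
```

```text
None [ 486.1473887  -333.74408954] 99.23017674200328 -1.084519798507964 1.8381910236818726
side [ 487.57233156 -335.10183555] 98.81246881432531 -0.09366975398919902 1.0814511783599983
top [ 482.6115295  -331.62835592] 99.20428646232892 -0.0015439375346371794 0.40366820553532534
[[-135.0134671  -380.28620392   -1.0845198 ]]
brick [[ 29.39926549  19.71653986  50.        ]
 [ 26.51350614 -87.46898429  50.        ]
 [-42.28097496 -87.10315957  50.        ]
 [-41.05781512  18.97323057  50.        ]]
d cm [-0.48 -0.44  8.04] a deg [ 0.01 -0.02  0.21] t 1.425 F [-0.8   0.44 -0.08] ee [ 480.7 -330.3  200.4] yaw -170.56 w 0.6858342713488018
```

Request:
play_rows(
  motion=[
    {"ax":0,"ay":0,"az":0.3,"dx":-0.4,"dy":-0.3,"dz":5,"hand":5.5},
    {"ax":0,"ay":0,"az":0.3,"dx":-0.4,"dy":-0.3,"dz":9,"hand":5.5},
    {"ax":0,"ay":0,"az":0.3,"dx":-0.4,"dy":-0.3,"dz":12,"hand":5.5},
    {"ax":0,"ay":0,"az":0.3,"dx":-0.4,"dy":-0.3,"dz":14,"hand":5.5},
    {"ax":0,"ay":0,"az":0.3,"dx":-0.4,"dy":-0.3,"dz":14.9,"hand":5.5},
    {"ax":0,"ay":0,"az":0.3,"dx":-0.4,"dy":-0.3,"dz":14.9,"hand":5.5},
  ],
)

```text
time_s: 2.17
ee_pos: [484.6, -333.5, 51.4]
tcp_rot: [-0.0, -0.079, 0.997, 0.0]
wrist_force: [0.1, -0.3, 1.0]
gripper_width: 0.629
```

Run:
```python
from h import *
goto((485,-333.4,51),99.2+90)
crop("side",320,270,410,340,8,"pics/c9.png")
```

```text
d cm [-0.04  0.    0.04] a deg [ 0.01 -0.04 -0.14] t 2.175 F [ 0.09 -0.31  0.98] ee [ 484.6 -333.5   51.4] yaw -170.94 w 0.6292157984864848
```

View pics/c9.png

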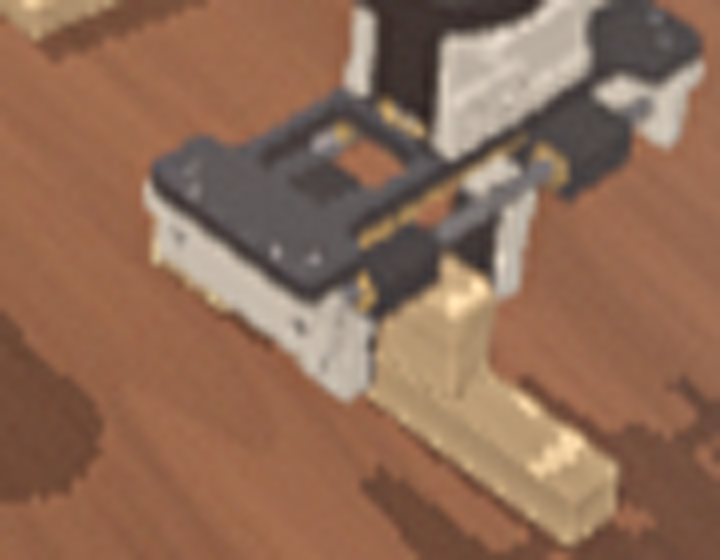

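The fingers straddle the grip block (about crop 430,300), so I'll close on it and lift.

Request:
play_rows(
  motion=[
    {"ax":0,"ay":0,"az":0,"dx":0,"dy":0,"dz":0,"hand":1.5},
    {"ax":0,"ay":0,"az":0,"dx":0,"dy":0,"dz":0,"hand":1.5},
    {"ax":0,"ay":0,"az":0,"dx":0,"dy":0,"dz":0,"hand":1.5},
    {"ax":0,"ay":0,"az":0,"dx":0,"dy":0,"dz":0,"hand":1.5},
    {"ax":0,"ay":0,"az":0,"dx":0,"dy":0,"dz":0,"hand":1.5},
    {"ax":0,"ay":0,"az":0,"dx":0,"dy":0,"dz":0,"hand":1.5},
  ],
  squeeze=40,
)

```text
time_s: 2.98
ee_pos: [485.2, -332.9, 51.8]
tcp_rot: [0.0, -0.08, 0.997, -0.0]
wrist_force: [0.4, 1.8, 3.3]
gripper_width: 0.245
```

Request:
play_rows(
  motion=[
    {"ax":0,"ay":0,"az":0,"dx":0,"dy":0,"dz":-2,"hand":1.5},
    {"ax":0,"ay":0,"az":0,"dx":0,"dy":0,"dz":-5,"hand":1.5},
    {"ax":0,"ay":0,"az":0,"dx":0,"dy":0,"dz":-7,"hand":1.5},
    {"ax":0,"ay":0,"az":0,"dx":0,"dy":0,"dz":-7,"hand":1.5},
  ],
)

```text
time_s: 3.48
ee_pos: [485.8, -333.2, 122.9]
tcp_rot: [0.001, -0.08, 0.997, -0.001]
wrist_force: [0.5, 0.9, -1.2]
gripper_width: 0.247
```

Run:
```python
from h import *
goto((484.6,-333.5,121))
a=bw((-34,-205,0))[0];print("pre-target",a); goto((*a[:2],121),np.degrees(np.load('board.npy')[2]))
crop("side",310,250,420,340,7,"pics/c10.png");crop("top",350,200,450,275,8,"pics/c11.png")
```

```text
d cm [ 0.12 -0.01  0.19] a deg [-0.07  0.14 -0.  ] t 3.475 F [ 0.54  0.92 -1.17] ee [ 485.8 -333.2  122.9] yaw -170.87 w 0.24708820190420822
pre-target [ 579.44826169 -154.23386442    0.        ]
d cm [-12.09  16.18   0.19] a deg [-0.06  0.14  6.64] t 3.475 F [ 0.54  0.92 -1.17] ee [ 485.8 -333.2  122.9] yaw -170.87 w 0.24708820190420822
```

View pics/c10.png

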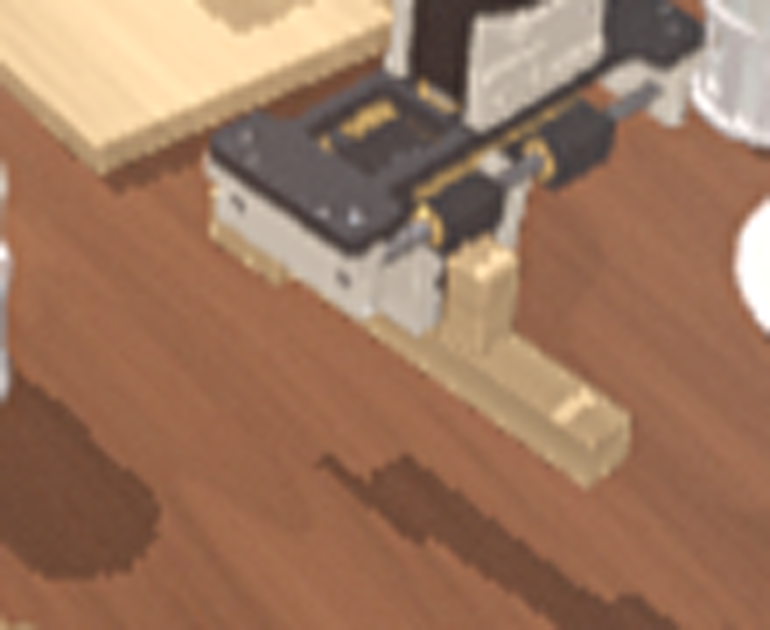

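View pics/c11.png

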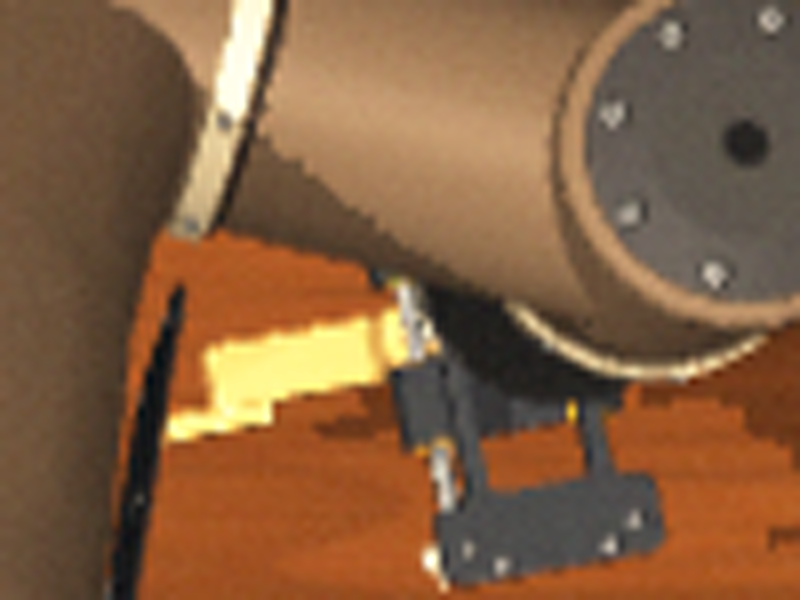

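Run:
```python
from h import *
for n,p,z in(("glassR",(363,155),60),("saucer",(403,172),15),("glassM",(353,290),100),("glassL",(156,253),60),("teapot",(188,176),90),("tin",(281,150),94)):
    x=ray("top",p,z);print(n,x,wb(x))
```

```text
glassR [ 767.88918785 -215.35095669   60.        ] [[ 151.60703514 -274.24817778   60.        ]]
saucer [ 721.33061407 -348.93997939   15.        ] [[  99.28724732 -405.68777448   15.        ]]
glassM [ 340.74183701 -167.31047311  100.        ] [[-273.04918482 -207.69111774  100.        ]]
glassL [468.18748493 435.3741381   60.        ] [[-119.53388753  388.88594121   60.        ]]
teapot [702.5813914  332.44330563  90.        ] [[110.16567634 275.8666065   90.        ]]
tin [778.90768355  43.40401858  94.        ] [[173.85948295 -16.21644903  94.        ]]
```

Request:
play_rows(
  motion=[
    {"ax":0,"ay":0,"az":1,"dx":-2.4,"dy":3.2,"dz":0.1,"hand":1.5},
    {"ax":0,"ay":0,"az":3,"dx":-4.8,"dy":6.5,"dz":0.2,"hand":1.5},
    {"ax":0,"ay":0,"az":5,"dx":-7.2,"dy":9.7,"dz":0.2,"hand":1.5},
    {"ax":0,"ay":0,"az":6.6,"dx":-9.6,"dy":12.9,"dz":0.2,"hand":1.5},
    {"ax":0,"ay":0,"az":6.6,"dx":-12.1,"dy":16.2,"dz":0.2,"hand":1.5},
    {"ax":0,"ay":0,"az":6.6,"dx":-12.1,"dy":16.2,"dz":0.2,"hand":1.5},
    {"ax":0,"ay":0,"az":6.6,"dx":-12.1,"dy":16.2,"dz":0.2,"hand":1.5},
  ],
)

```text
time_s: 4.45
ee_pos: [577.9, -153.7, 118.3]
tcp_rot: [-0.001, -0.022, 1.0, 0.0]
wrist_force: [-0.2, -1.1, -2.2]
gripper_width: 0.252
```

Run:
```python
from h import *
a=bw((-34,-205,0))[0];print("pre-target",a); goto((*a[:2],72.5),np.degrees(np.load('board.npy')[2]))
s=robot.capture("side")[:,:,::-1];crop("side",260,190,440,320,4.4,"pics/c12.png",s);crop("top",210,170,410,280,4,"pics/c13.png")
```

```text
pre-target [ 579.44826169 -154.23386442    0.        ]
d cm [-0.16 -0.07  4.58] a deg [ 0.01 -0.14  0.06] t 4.45 F [-0.19 -1.11 -2.16] ee [ 577.9 -153.7  118.3] yaw -177.45 w 0.2519237115899814
```

View pics/c12.png

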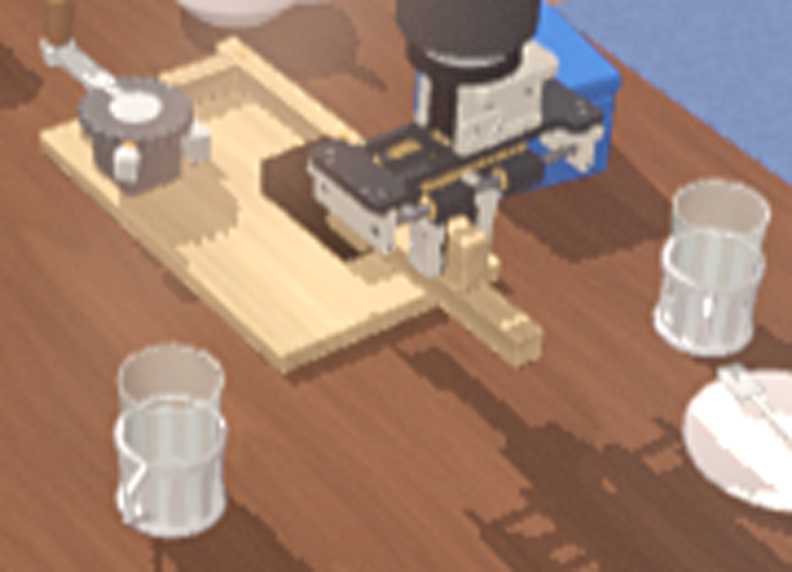

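View pics/c13.png

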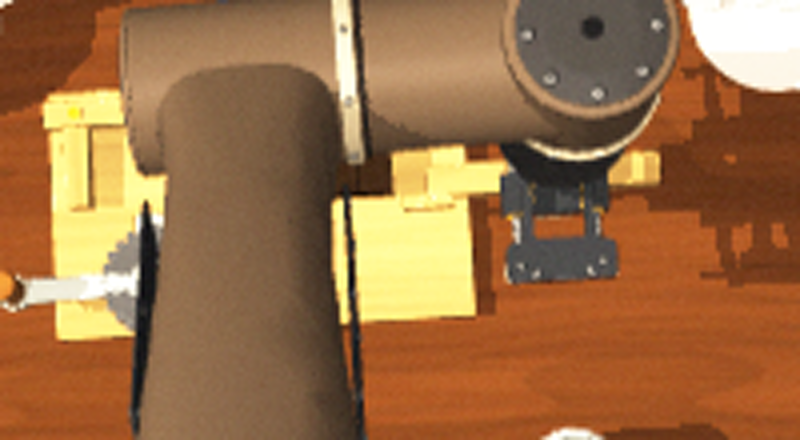

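Request:
play_rows(
  motion=[
    {"ax":0,"ay":0,"az":0,"dx":-0.1,"dy":-0.8,"dz":1.5,"hand":1.5},
    {"ax":0,"ay":0,"az":0,"dx":-0.1,"dy":-0.8,"dz":3,"hand":1.5},
    {"ax":0,"ay":0,"az":0,"dx":-0.1,"dy":-0.8,"dz":4,"hand":1.5},
    {"ax":0,"ay":0,"az":0,"dx":-0.1,"dy":-0.8,"dz":4.5,"hand":1.5},
    {"ax":0,"ay":0,"az":0,"dx":-0.1,"dy":-0.8,"dz":4.5,"hand":1.5},
  ],
)

```text
time_s: 5.18
ee_pos: [580.0, -161.7, 74.1]
tcp_rot: [-0.0, -0.022, 1.0, -0.0]
wrist_force: [-0.0, 0.0, -0.5]
gripper_width: 0.247
```

Run:
```python
from h import *
a=bw((-34,-205,0))[0];goto((*a[:2],72.5),np.degrees(np.load('board.npy')[2])); print(wb(pose()[1]))
s=robot.capture("side")[:,:,::-1];crop("side",290,200,400,280,7,"pics/c14.png",s);t=robot.capture("top")[:,:,::-1];crop("top",280,180,390,260,7,"pics/c15.png",t)
```

```text
d cm [0.02 0.75 0.16] a deg [-0.   -0.05  0.05] t 5.175 F [-0.03  0.02 -0.49] ee [ 580.  -161.7   74.1] yaw -177.46 w 0.24657182728392782
[[ -33.80171023 -212.47377083   74.07086977]]
```

View pics/c14.png

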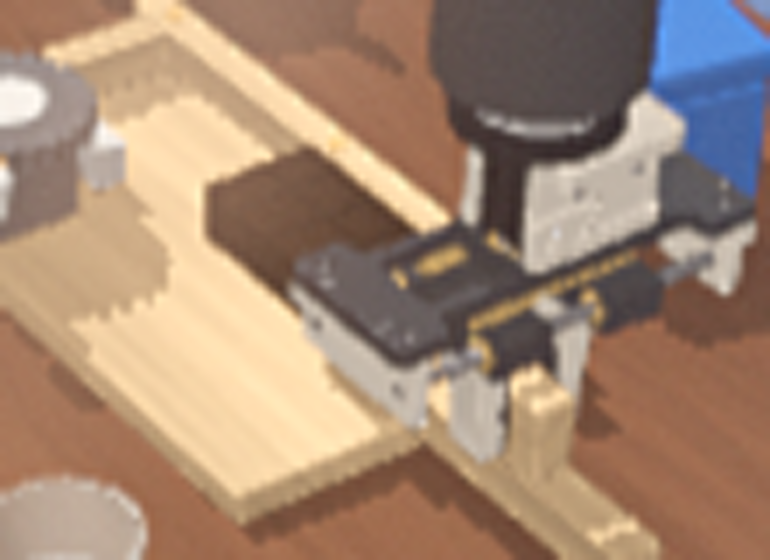

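View pics/c15.png

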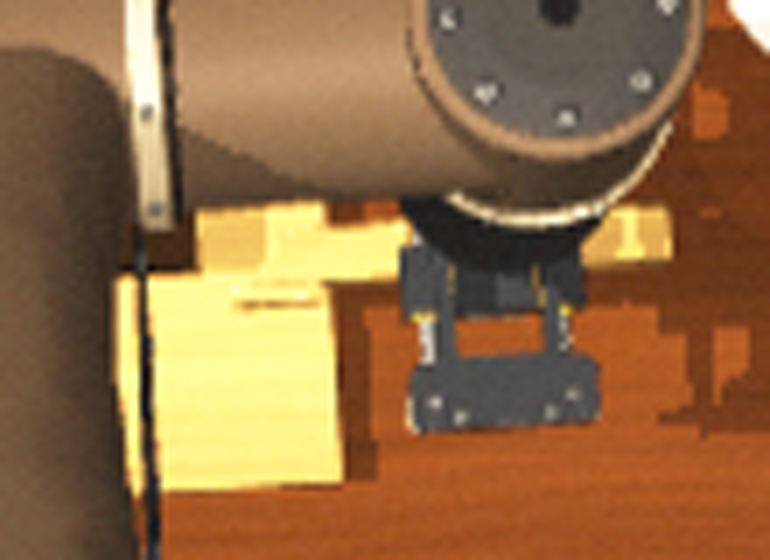

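Request:
play_rows(
  motion=[
    {"ax":0,"ay":0,"az":0,"dx":0,"dy":0.7,"dz":0.1,"hand":1.5},
    {"ax":0,"ay":0,"az":0,"dx":0,"dy":1.4,"dz":0.1,"hand":1.5},
    {"ax":0,"ay":0,"az":0,"dx":0,"dy":2.1,"dz":0.1,"hand":1.5},
    {"ax":0,"ay":0,"az":0,"dx":0,"dy":2.6,"dz":0.1,"hand":1.5},
    {"ax":0,"ay":0,"az":0,"dx":0,"dy":2.6,"dz":0.1,"hand":1.5},
  ],
)

```text
time_s: 5.9
ee_pos: [579.0, -135.2, 73.6]
tcp_rot: [0.0, -0.022, 1.0, -0.0]
wrist_force: [0.5, -0.4, -2.0]
gripper_width: 0.247
```

Run:
```python
from h import *
goto((0,0,0)); print(wb(pose()[1]))
s=robot.capture("side")[:,:,::-1];crop("side",290,200,400,280,7,"pics/c16.png",s);t=robot.capture("top")[:,:,::-1];crop("top",280,180,390,260,7,"pics/c17.png",t)
```

```text
d cm [57.24 16.11  7.36] a deg [-0.  0. -0.] t 5.9 F [ 0.46 -0.41 -2.  ] ee [ 579.  -135.2   73.6] yaw -177.42 w 0.24680978853880645
[[ -33.58358121 -186.0028776    73.64658183]]
```

View pics/c16.png

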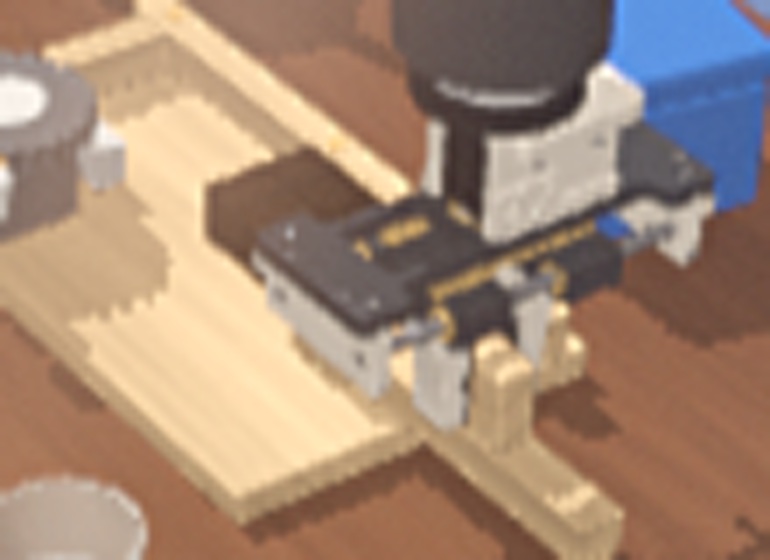

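View pics/c17.png

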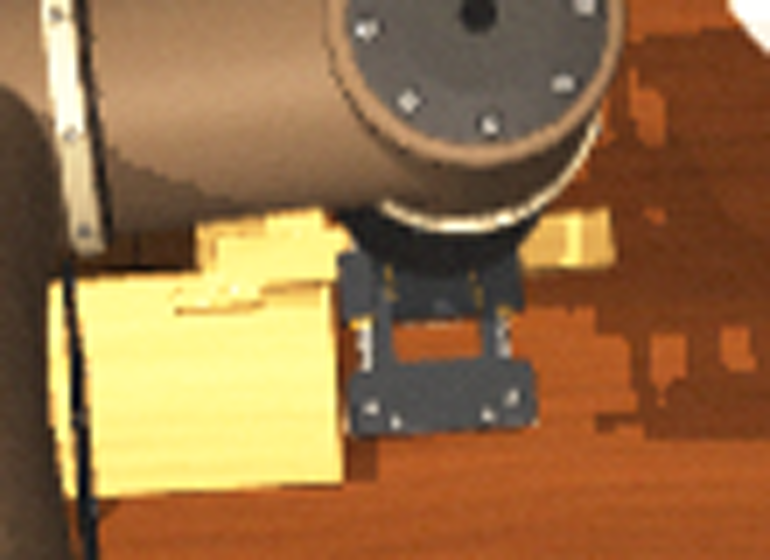

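Request:
play_rows(
  motion=[
    {"ax":0,"ay":0,"az":0,"dx":-0.4,"dy":0,"dz":0,"hand":1.5},
    {"ax":0,"ay":0,"az":0,"dx":-0.7,"dy":0,"dz":0,"hand":1.5},
    {"ax":0,"ay":0,"az":0,"dx":-0.9,"dy":0,"dz":0,"hand":1.5},
    {"ax":0,"ay":0,"az":0,"dx":-1,"dy":0,"dz":0,"hand":1.5},
    {"ax":0,"ay":0,"az":0,"dx":-1,"dy":0,"dz":0,"hand":1.5},
  ],
)

```text
time_s: 6.62
ee_pos: [589.0, -135.3, 73.5]
tcp_rot: [-0.0, -0.022, 1.0, 0.0]
wrist_force: [0.4, 0.9, -1.0]
gripper_width: 0.247
```

Request:
play_rows(
  motion=[
    {"ax":0,"ay":0,"az":0,"dx":-0.1,"dy":0,"dz":0,"hand":1.5},
    {"ax":0,"ay":0,"az":0,"dx":-0.1,"dy":0,"dz":0,"hand":1.5},
  ],
)

```text
time_s: 6.88
ee_pos: [589.7, -135.3, 73.5]
tcp_rot: [-0.0, -0.022, 1.0, -0.0]
wrist_force: [-2.5, 0.2, -0.8]
gripper_width: 0.25
```

Request:
play_rows(
  motion=[
    {"ax":0,"ay":0,"az":0,"dx":-0.1,"dy":0,"dz":0,"hand":1.5},
    {"ax":0,"ay":0,"az":0,"dx":-0.1,"dy":0,"dz":0,"hand":1.5},
  ],
)

```text
time_s: 7.12
ee_pos: [590.9, -135.2, 73.5]
tcp_rot: [-0.0, -0.022, 1.0, -0.0]
wrist_force: [-1.6, -0.4, -1.7]
gripper_width: 0.248
```

Run:
```python
from h import *
goto((0,0,0)); print(wb(pose()[1]))
s=robot.capture("side")[:,:,::-1];crop("side",290,200,400,280,7,"pics/c18.png",s);t=robot.capture("top")[:,:,::-1];crop("top",280,180,390,260,7,"pics/c19.png",t)
```

```text
d cm [58.43 16.13  7.36] a deg [-0.   -0.02  0.  ] t 7.125 F [-1.58 -0.37 -1.71] ee [ 590.9 -135.2   73.5] yaw -177.46 w 0.2479703000618997
[[ -21.73895161 -186.52222777   73.4905392 ]]
```

View pics/c18.png

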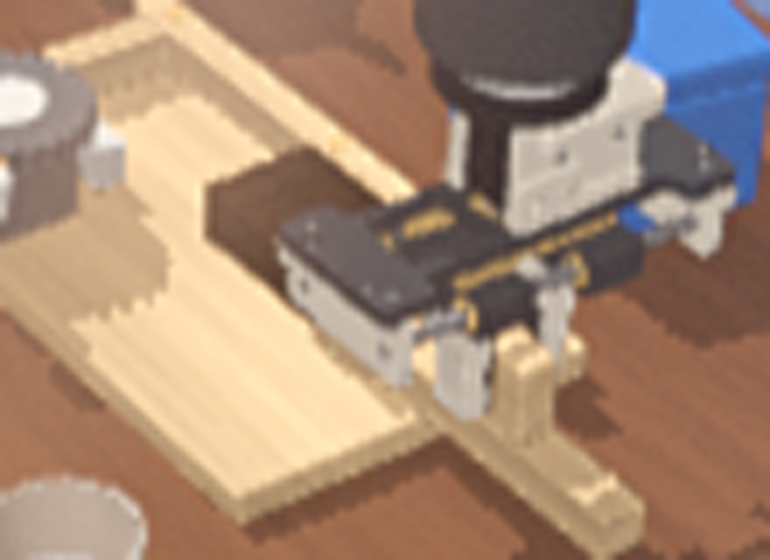

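View pics/c19.png

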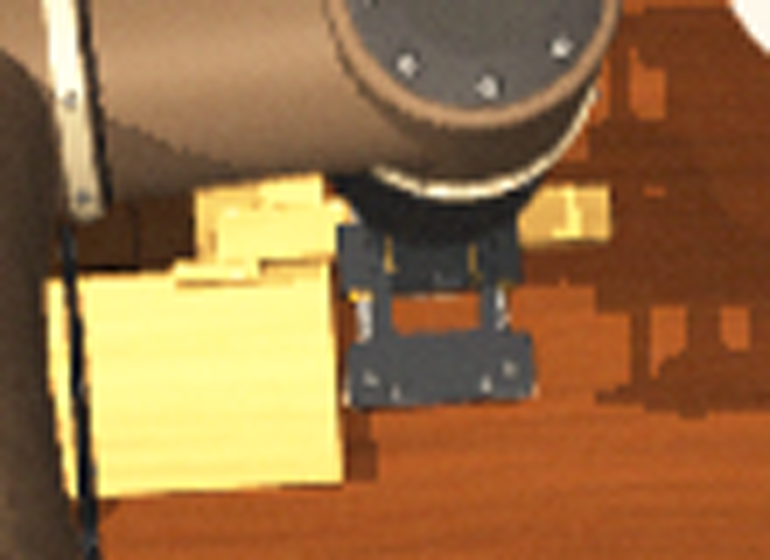

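Request:
play_rows(
  motion=[
    {"ax":0,"ay":0,"az":0,"dx":0,"dy":0.8,"dz":0,"hand":1.5},
    {"ax":0,"ay":0,"az":0,"dx":0,"dy":1.6,"dz":0,"hand":1.5},
    {"ax":0,"ay":0,"az":0,"dx":0,"dy":2.6,"dz":0,"hand":1.5},
    {"ax":0,"ay":0,"az":0,"dx":0,"dy":3.6,"dz":0,"hand":1.5},
    {"ax":0,"ay":0,"az":0,"dx":0,"dy":4.6,"dz":0,"hand":1.5},
    {"ax":0,"ay":0,"az":0,"dx":0,"dy":5.5,"dz":0,"hand":1.5},
    {"ax":0,"ay":0,"az":0,"dx":0,"dy":6,"dz":0,"hand":1.5},
    {"ax":0,"ay":0,"az":0,"dx":0,"dy":6,"dz":0,"hand":1.5},
  ],
)

```text
time_s: 8.22
ee_pos: [588.4, -74.7, 73.6]
tcp_rot: [0.0, -0.022, 1.0, 0.0]
wrist_force: [0.3, -0.3, -1.2]
gripper_width: 0.25
```

Run:
```python
from h import *
goto((0,0,0)); print(wb(pose()[1]))
s=robot.capture("side")[:,:,::-1];crop("side",270,185,380,265,7,"pics/c20.png",s);t=robot.capture("top")[:,:,::-1];crop("top",240,180,350,260,7,"pics/c21.png",t)
```

```text
d cm [58.45 10.09  7.35] a deg [0.02 0.02 0.  ] t 8.225 F [ 0.3  -0.35 -1.18] ee [588.4 -74.7  73.6] yaw -177.44 w 0.2497622812102063
[[ -21.56691731 -125.90914826   73.63243886]]
```

View pics/c20.png

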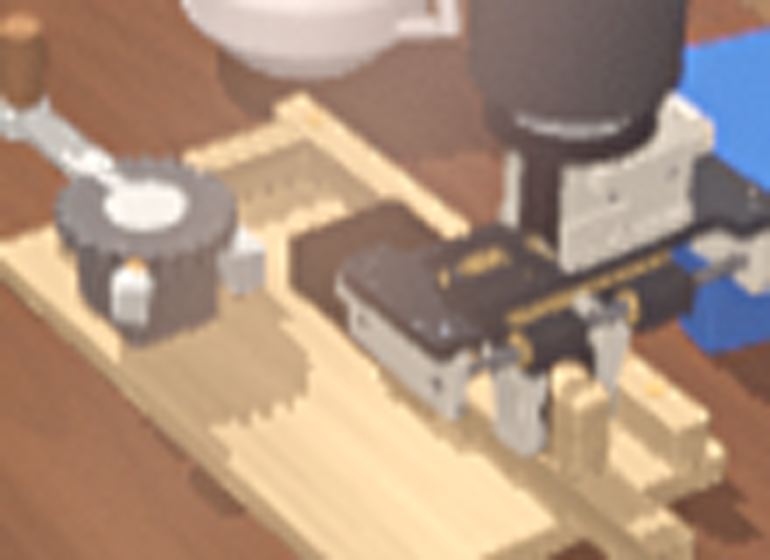

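View pics/c21.png

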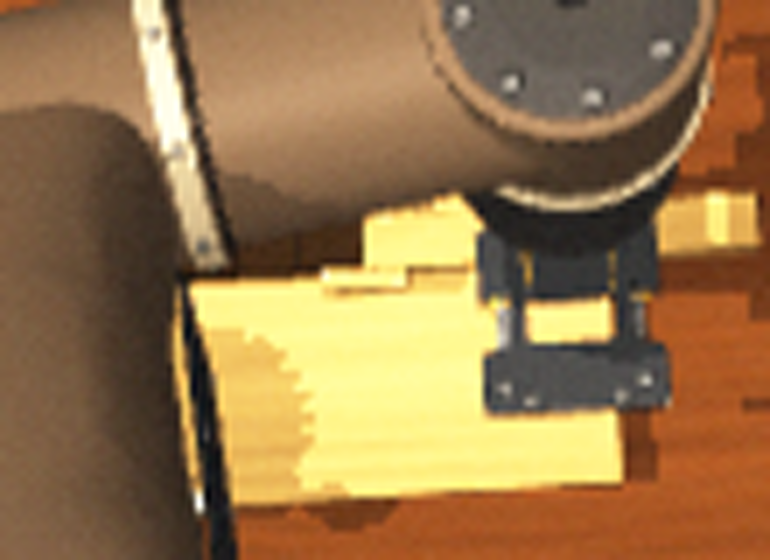

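Request:
play_rows(
  motion=[
    {"ax":0,"ay":0,"az":0,"dx":0,"dy":0.8,"dz":0,"hand":1.5},
    {"ax":0,"ay":0,"az":0,"dx":0,"dy":1.7,"dz":0,"hand":1.5},
    {"ax":0,"ay":0,"az":0,"dx":0,"dy":2.7,"dz":0,"hand":1.5},
    {"ax":0,"ay":0,"az":0,"dx":0,"dy":3.7,"dz":0,"hand":1.5},
    {"ax":0,"ay":0,"az":0,"dx":0,"dy":4.7,"dz":0,"hand":1.5},
    {"ax":0,"ay":0,"az":0,"dx":0,"dy":5.5,"dz":0,"hand":1.5},
    {"ax":0,"ay":0,"az":0,"dx":0,"dy":6.2,"dz":0,"hand":1.5},
    {"ax":0,"ay":0,"az":0,"dx":0,"dy":6.6,"dz":0,"hand":1.5},
    {"ax":0,"ay":0,"az":0,"dx":0,"dy":6.8,"dz":0,"hand":1.5},
    {"ax":0,"ay":0,"az":0,"dx":0,"dy":6.8,"dz":0,"hand":1.5},
  ],
)

```text
time_s: 9.57
ee_pos: [585.3, -7.1, 73.5]
tcp_rot: [0.0, -0.022, 1.0, 0.0]
wrist_force: [-0.7, 0.1, -0.8]
gripper_width: 0.252
```

Run:
```python
from h import *
goto((0,0,0)); print(wb(pose()[1]))
s=robot.capture("side")[:,:,::-1];crop("side",270,185,380,265,7,"pics/c22.png",s);t=robot.capture("top")[:,:,::-1];crop("top",210,180,320,260,7,"pics/c23.png",t)
```

```text
d cm [58.45  3.29  7.34] a deg [0.02 0.01 0.  ] t 9.575 F [-0.75  0.14 -0.8 ] ee [585.3  -7.1  73.5] yaw -177.47 w 0.25171914158057795
[[-21.71597353 -58.26900389  73.49934217]]
```

View pics/c22.png

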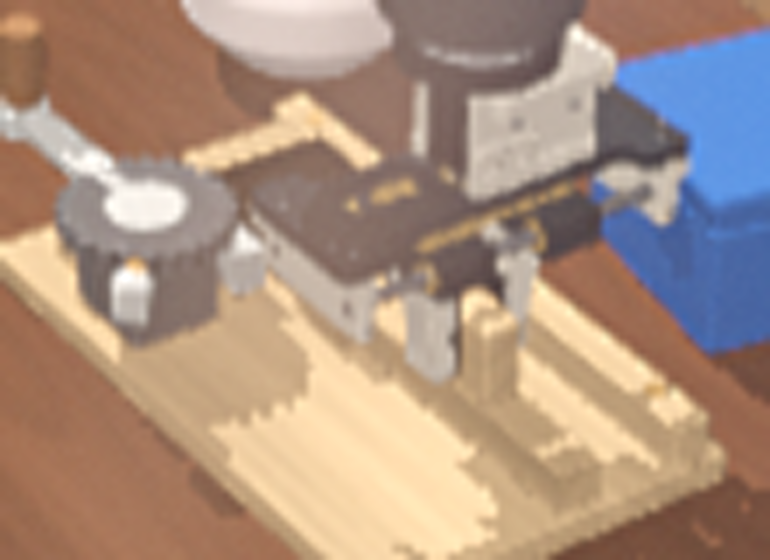

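View pics/c23.png

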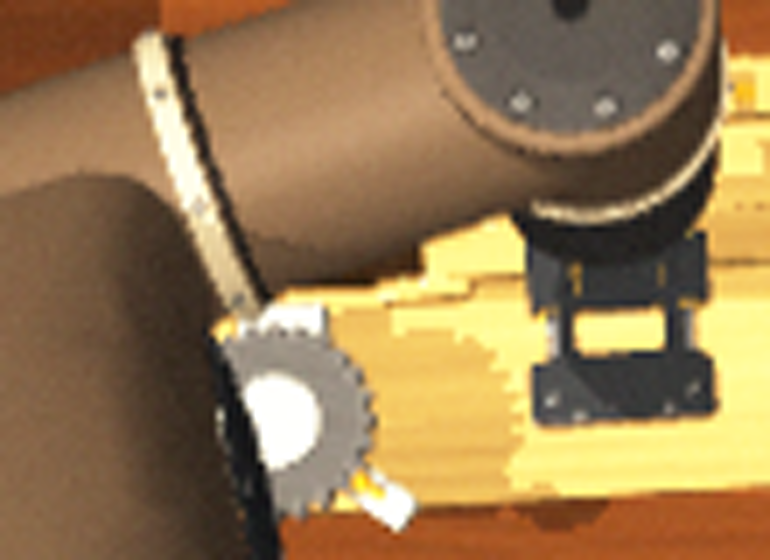

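Request:
play_rows(
  motion=[
    {"ax":0,"ay":0,"az":0,"dx":0,"dy":0.2,"dz":0,"hand":1.5},
    {"ax":0,"ay":0,"az":0,"dx":0,"dy":0.4,"dz":0,"hand":1.5},
    {"ax":0,"ay":0,"az":0,"dx":0,"dy":0.4,"dz":0,"hand":1.5},
  ],
)

```text
time_s: 10.05
ee_pos: [585.1, -3.3, 73.5]
tcp_rot: [-0.0, -0.022, 1.0, -0.0]
wrist_force: [0.1, -2.1, -1.7]
gripper_width: 0.245
```

Request:
play_rows(
  motion=[
    {"ax":0,"ay":0,"az":0,"dx":0,"dy":0.2,"dz":0,"hand":1.5},
    {"ax":0,"ay":0,"az":0,"dx":0,"dy":0.2,"dz":0,"hand":1.5},
  ],
)

```text
time_s: 10.3
ee_pos: [585.1, -1.2, 73.6]
tcp_rot: [0.0, -0.022, 1.0, 0.0]
wrist_force: [0.0, -1.8, -1.7]
gripper_width: 0.249
```

Request:
play_rows(
  motion=[
    {"ax":0,"ay":0,"az":0,"dx":0,"dy":0.2,"dz":0,"hand":1.5},
    {"ax":0,"ay":0,"az":0,"dx":0,"dy":0.2,"dz":0,"hand":1.5},
  ],
)

```text
time_s: 10.55
ee_pos: [585.0, 0.8, 73.5]
tcp_rot: [0.0, -0.022, 1.0, 0.0]
wrist_force: [0.2, -0.8, -1.4]
gripper_width: 0.251
```

Request:
play_rows(
  motion=[
    {"ax":0,"ay":0,"az":0,"dx":0,"dy":0.2,"dz":0,"hand":1.5},
    {"ax":0,"ay":0,"az":0,"dx":0,"dy":0.2,"dz":0,"hand":1.5},
  ],
)

```text
time_s: 10.8
ee_pos: [584.9, 2.1, 73.7]
tcp_rot: [-0.0, -0.022, 1.0, -0.0]
wrist_force: [1.3, -4.9, -1.8]
gripper_width: 0.248
```

Request:
play_rows(
  motion=[
    {"ax":0,"ay":0,"az":0,"dx":0,"dy":0.15,"dz":0,"hand":1.5},
    {"ax":0,"ay":0,"az":0,"dx":0,"dy":0.15,"dz":0,"hand":1.5},
  ],
)

```text
time_s: 11.05
ee_pos: [584.8, 2.4, 73.9]
tcp_rot: [-0.0, -0.022, 1.0, -0.001]
wrist_force: [1.5, -13.0, -0.6]
gripper_width: 0.246
```

Request:
play_rows(
  motion=[
    {"ax":0,"ay":0,"az":0,"dx":0,"dy":0.15,"dz":0,"hand":1.5},
    {"ax":0,"ay":0,"az":0,"dx":0,"dy":0.15,"dz":0,"hand":1.5},
  ],
)

```text
time_s: 11.3
ee_pos: [584.7, 2.6, 74.1]
tcp_rot: [-0.001, -0.022, 1.0, -0.002]
wrist_force: [2.9, -18.5, 1.8]
gripper_width: 0.249
```

Request:
play_rows(
  motion=[
    {"ax":0,"ay":0,"az":0,"dx":-0.1,"dy":-0.15,"dz":0,"hand":1.5},
    {"ax":0,"ay":0,"az":0,"dx":-0.1,"dy":-0.15,"dz":0,"hand":1.5},
  ],
)

```text
time_s: 11.55
ee_pos: [585.5, 2.4, 73.8]
tcp_rot: [-0.001, -0.022, 1.0, -0.001]
wrist_force: [0.3, -11.7, 1.6]
gripper_width: 0.247
```

Request:
play_rows(
  motion=[
    {"ax":0,"ay":0,"az":0,"dx":-0.1,"dy":0,"dz":0,"hand":1.5},
    {"ax":0,"ay":0,"az":0,"dx":-0.1,"dy":0,"dz":0,"hand":1.5},
  ],
)

```text
time_s: 11.8
ee_pos: [586.4, 2.5, 73.8]
tcp_rot: [-0.001, -0.022, 1.0, -0.001]
wrist_force: [-0.0, -11.0, 1.3]
gripper_width: 0.242
```

Request:
play_rows(
  motion=[
    {"ax":0,"ay":0,"az":0,"dx":-0.1,"dy":0,"dz":0,"hand":1.5},
    {"ax":0,"ay":0,"az":0,"dx":-0.1,"dy":0,"dz":0,"hand":1.5},
  ],
)

```text
time_s: 12.05
ee_pos: [587.2, 2.7, 73.7]
tcp_rot: [-0.001, -0.022, 1.0, -0.001]
wrist_force: [-1.0, -9.2, 1.2]
gripper_width: 0.25
```

Request:
play_rows(
  motion=[
    {"ax":0,"ay":0,"az":0,"dx":-0.1,"dy":0,"dz":0,"hand":1.5},
    {"ax":0,"ay":0,"az":0,"dx":-0.1,"dy":0,"dz":0,"hand":1.5},
  ],
)

```text
time_s: 12.3
ee_pos: [588.0, 2.7, 73.7]
tcp_rot: [-0.001, -0.022, 1.0, -0.001]
wrist_force: [-1.3, -10.1, 2.2]
gripper_width: 0.246
```

Run:
```python
from h import *
goto((0,0,0)); print(wb(pose()[1]))
s=robot.capture("side")[:,:,::-1];crop("side",270,185,380,265,7,"pics/c24.png",s);t=robot.capture("top")[:,:,::-1];crop("top",210,180,320,260,7,"pics/c25.png",t)
```

```text
d cm [58.74  2.34  7.49] a deg [-0.11 -0.12  0.  ] t 12.3 F [ -1.33 -10.05   2.22] ee [588.    2.7  73.7] yaw -177.47 w 0.24641290617821124
[[-18.64975901 -48.56922495  73.70571848]]
```

View pics/c24.png

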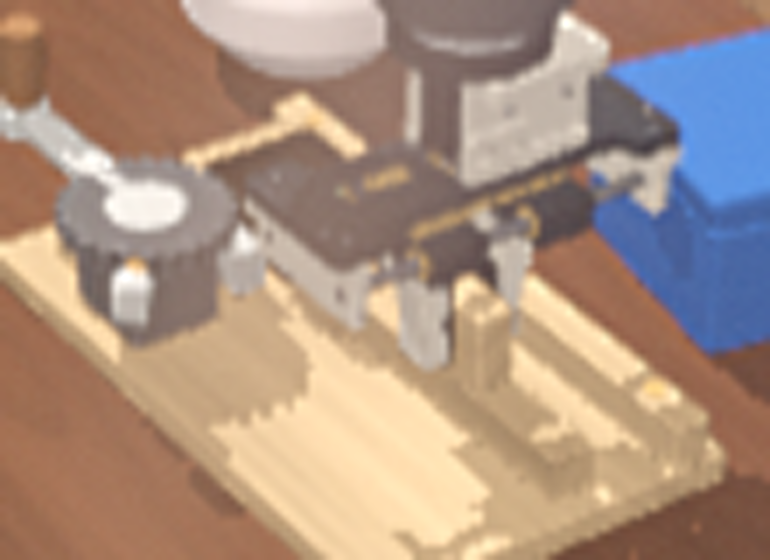

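View pics/c25.png

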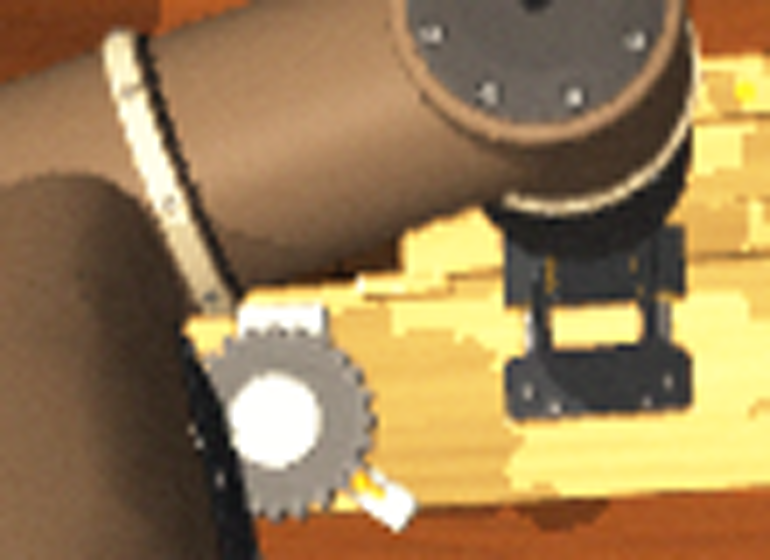

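Request:
play_rows(
  motion=[
    {"ax":0,"ay":0,"az":0,"dx":-0.1,"dy":-0.1,"dz":0,"hand":1.5},
    {"ax":0,"ay":0,"az":0,"dx":-0.1,"dy":-0.1,"dz":0,"hand":1.5},
  ],
)

```text
time_s: 12.65
ee_pos: [588.5, 2.6, 73.4]
tcp_rot: [-0.001, -0.022, 1.0, -0.001]
wrist_force: [-4.4, -5.5, 2.3]
gripper_width: 0.247
```

Request:
play_rows(
  motion=[
    {"ax":0,"ay":0,"az":0,"dx":-0.1,"dy":0,"dz":0,"hand":1.5},
    {"ax":0,"ay":0,"az":0,"dx":-0.1,"dy":0,"dz":0,"hand":1.5},
  ],
)

```text
time_s: 12.9
ee_pos: [588.8, 2.6, 73.3]
tcp_rot: [-0.002, -0.022, 1.0, -0.001]
wrist_force: [-5.9, -5.3, 2.9]
gripper_width: 0.247
```

Request:
play_rows(
  motion=[
    {"ax":0,"ay":0,"az":0,"dx":-0.1,"dy":0,"dz":0,"hand":1.5},
    {"ax":0,"ay":0,"az":0,"dx":-0.1,"dy":0,"dz":0,"hand":1.5},
  ],
)

```text
time_s: 13.15
ee_pos: [589.1, 2.5, 73.1]
tcp_rot: [-0.003, -0.022, 1.0, -0.001]
wrist_force: [-8.5, -3.9, 5.2]
gripper_width: 0.247
```

Request:
play_rows(
  motion=[
    {"ax":0,"ay":0,"az":0,"dx":0,"dy":0.1,"dz":0,"hand":1.5},
    {"ax":0,"ay":0,"az":0,"dx":0.05,"dy":0.15,"dz":0,"hand":1.5},
  ],
)

```text
time_s: 13.4
ee_pos: [588.8, 2.8, 73.4]
tcp_rot: [-0.003, -0.022, 1.0, -0.002]
wrist_force: [-5.3, -13.8, 4.6]
gripper_width: 0.247
```

Request:
play_rows(
  motion=[
    {"ax":0,"ay":0,"az":0,"dx":0.2,"dy":-0.2,"dz":0,"hand":1.5},
    {"ax":0,"ay":0,"az":0,"dx":0.6,"dy":-0.5,"dz":0,"hand":1.5},
    {"ax":0,"ay":0,"az":0,"dx":0.9,"dy":-1,"dz":0,"hand":1.5},
    {"ax":0,"ay":0,"az":0,"dx":0.9,"dy":-1.5,"dz":0,"hand":1.5},
    {"ax":0,"ay":0,"az":0,"dx":0.9,"dy":-3,"dz":0,"hand":1.5},
    {"ax":0,"ay":0,"az":0,"dx":0.9,"dy":-6,"dz":0,"hand":1.5},
    {"ax":0,"ay":0,"az":0,"dx":0.9,"dy":-10,"dz":0,"hand":1.5},
    {"ax":0,"ay":0,"az":0,"dx":0.9,"dy":-14,"dz":-1,"hand":1.5},
    {"ax":0,"ay":0,"az":0,"dx":0.9,"dy":-18,"dz":-3,"hand":1.5},
    {"ax":0,"ay":0,"az":0,"dx":0.9,"dy":-18,"dz":-3,"hand":1.5},
  ],
)

```text
time_s: 14.65
ee_pos: [591.0, -178.7, 105.0]
tcp_rot: [0.001, -0.02, 1.0, -0.0]
wrist_force: [-0.3, 0.1, -1.8]
gripper_width: 0.25
```

Run:
```python
from h import *
goto((490,-331,110),189.2-6); print(wb(pose()[1]))
s=robot.capture("side")[:,:,::-1];crop("side",250,170,380,265,6,"pics/c26.png",s);t=robot.capture("top")[:,:,::-1];crop("top",200,170,340,270,5.7,"pics/c27.png",t)
```

```text
d cm [ 10.72 -14.81  -0.52] a deg [-0.04  0.16 -0.85] t 14.65 F [-0.32  0.14 -1.76] ee [ 591.  -178.7  105. ] yaw -177.65 w 0.2504160258359399
[[ -23.48859369 -229.93312549  104.98479413]]
```

View pics/c26.png

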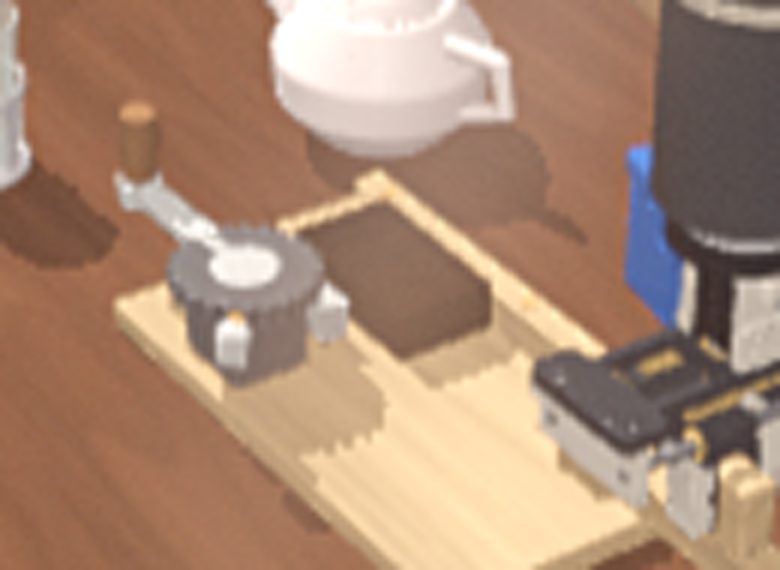

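View pics/c27.png

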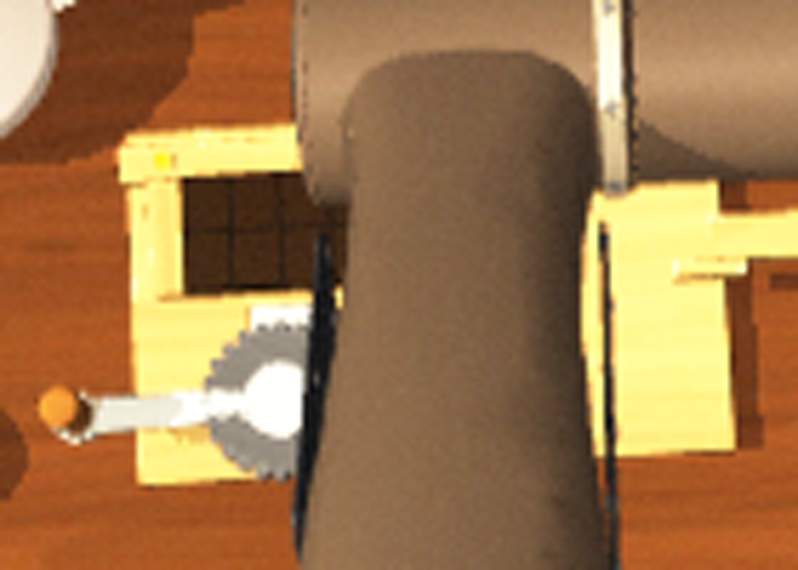

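Request:
play_rows(
  motion=[
    {"ax":0,"ay":0.1,"az":0,"dx":2,"dy":-3,"dz":0,"hand":1.5},
    {"ax":0,"ay":0.1,"az":0,"dx":5,"dy":-7,"dz":0,"hand":1.5},
    {"ax":0,"ay":0.1,"az":0,"dx":8,"dy":-11,"dz":0,"hand":1.5},
    {"ax":0,"ay":0.1,"az":0,"dx":10.4,"dy":-15,"dz":1,"hand":1.5},
    {"ax":0,"ay":0.1,"az":0,"dx":10.4,"dy":-15,"dz":2.5,"hand":1.5},
    {"ax":0,"ay":0.1,"az":0,"dx":10.4,"dy":-15,"dz":4,"hand":1.5},
    {"ax":0,"ay":0.1,"az":0,"dx":10.4,"dy":-15,"dz":4.8,"hand":1.5},
    {"ax":0,"ay":0.1,"az":0,"dx":10.4,"dy":-15,"dz":4.8,"hand":1.5},
  ],
)

```text
time_s: 15.75
ee_pos: [493.1, -328.7, 54.6]
tcp_rot: [-0.002, -0.023, 1.0, 0.0]
wrist_force: [0.3, 0.5, -0.6]
gripper_width: 0.248
```

Run:
```python
from h import *
goto((490,-331,52),189.2-6)
crop("side",310,260,430,350,6,"pics/c28.png")
```

```text
d cm [ 0.32 -0.21  0.27] a deg [ 0.03 -0.19 -0.58] t 15.75 F [ 0.27  0.48 -0.64] ee [ 493.1 -328.7   54.6] yaw -177.38 w 0.24849430552291862
```

View pics/c28.png

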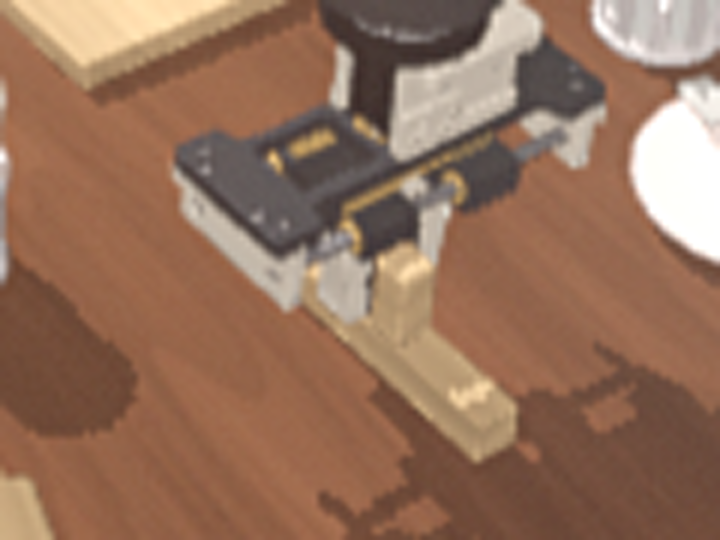

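Request:
play_rows(
  motion=[
    {"ax":0,"ay":0,"az":0,"dx":0,"dy":0,"dz":0.15,"hand":1.5},
    {"ax":0,"ay":0,"az":0,"dx":0,"dy":0,"dz":0.2,"hand":1.5},
  ],
)

```text
time_s: 16.05
ee_pos: [493.3, -329.6, 53.9]
tcp_rot: [-0.001, -0.022, 1.0, -0.0]
wrist_force: [0.3, 0.2, -1.7]
gripper_width: 0.25
```

Request:
play_rows(
  motion=[
    {"ax":0,"ay":0,"az":0,"dx":0,"dy":0,"dz":0.1,"hand":1.5},
    {"ax":0,"ay":0,"az":0,"dx":0,"dy":0,"dz":0.1,"hand":1.5},
  ],
)

```text
time_s: 16.3
ee_pos: [492.9, -329.8, 52.6]
tcp_rot: [-0.001, -0.022, 1.0, -0.0]
wrist_force: [0.1, -0.1, -0.9]
gripper_width: 0.247
```

Request:
play_rows(
  motion=[
    {"ax":0,"ay":0,"az":0,"dx":0,"dy":0,"dz":0.1,"hand":1.5},
    {"ax":0,"ay":0,"az":0,"dx":0,"dy":0,"dz":0.1,"hand":1.5},
  ],
)

```text
time_s: 16.55
ee_pos: [493.1, -329.8, 51.8]
tcp_rot: [-0.001, -0.022, 1.0, -0.0]
wrist_force: [-1.2, 0.3, 1.2]
gripper_width: 0.249
```

Request:
play_rows(
  motion=[
    {"ax":0,"ay":0,"az":0,"dx":0,"dy":0,"dz":0.1,"hand":1.5},
    {"ax":0,"ay":0,"az":0,"dx":0,"dy":0,"dz":0.1,"hand":1.5},
  ],
)

```text
time_s: 16.8
ee_pos: [493.1, -329.8, 51.8]
tcp_rot: [-0.001, -0.022, 1.0, -0.0]
wrist_force: [-3.8, 3.1, 9.8]
gripper_width: 0.249
```

Sole is on the table (Fz is up). I'll open and go straight up.

Request:
play_rows(
  motion=[
    {"ax":0,"ay":0,"az":0,"dx":0,"dy":0,"dz":0,"hand":3},
    {"ax":0,"ay":0,"az":0,"dx":0,"dy":0,"dz":0,"hand":5},
    {"ax":0,"ay":0,"az":0,"dx":0,"dy":0,"dz":0,"hand":5},
    {"ax":0,"ay":0,"az":0,"dx":0,"dy":0,"dz":0,"hand":5},
    {"ax":0,"ay":0,"az":0,"dx":0,"dy":0,"dz":-2,"hand":5},
    {"ax":0,"ay":0,"az":0,"dx":0,"dy":0,"dz":-7,"hand":5},
    {"ax":0,"ay":0,"az":0,"dx":0,"dy":0,"dz":-13,"hand":3},
    {"ax":0,"ay":0,"az":0,"dx":0,"dy":0,"dz":-18,"hand":1},
    {"ax":0,"ay":0,"az":0,"dx":0,"dy":0,"dz":-20,"hand":0},
    {"ax":0,"ay":0,"az":0,"dx":0,"dy":0,"dz":-20,"hand":0},
  ],
)

```text
time_s: 18.05
ee_pos: [494.0, -330.0, 252.5]
tcp_rot: [0.001, -0.022, 1.0, -0.001]
wrist_force: [0.8, 0.2, -0.7]
gripper_width: 0.175
```

Run:
```python
from h import *
p=pose(); h=bw((-100,95,80))[0]; print("hub",h)
s=robot.capture("side")[:,:,::-1];t=robot.capture("top")[:,:,::-1]
cv2.imwrite("pics/s3.png",s);cv2.imwrite("pics/t3.png",t);crop("top",190,170,290,265,6,"pics/c30.png",t)
crop("side",240,170,360,260,6.5,"pics/c31.png",s)
goto((450,200,220),189.2-6)
```

```text
hub [500.47391886 142.61467132  80.        ]
d cm [ 1.95 53.08  3.02] a deg [ 0.04 -0.14 -0.68] t 18.15 F [ 0.38 -0.09 -0.96] ee [ 492.9 -329.4  249.8] yaw -177.48 w 0.08398869267153924
```

View pics/s3.png

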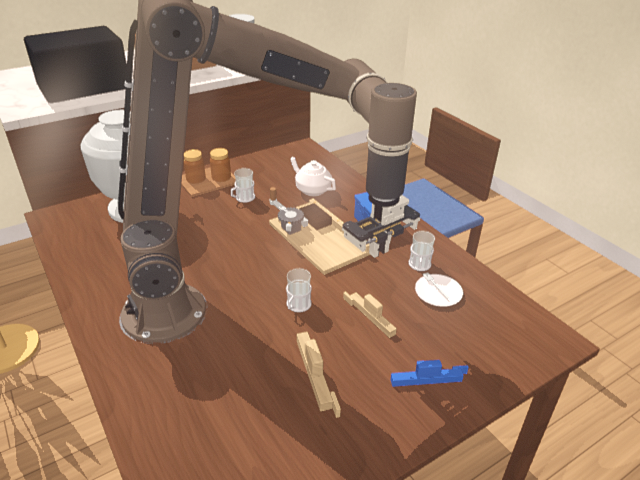

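View pics/t3.png

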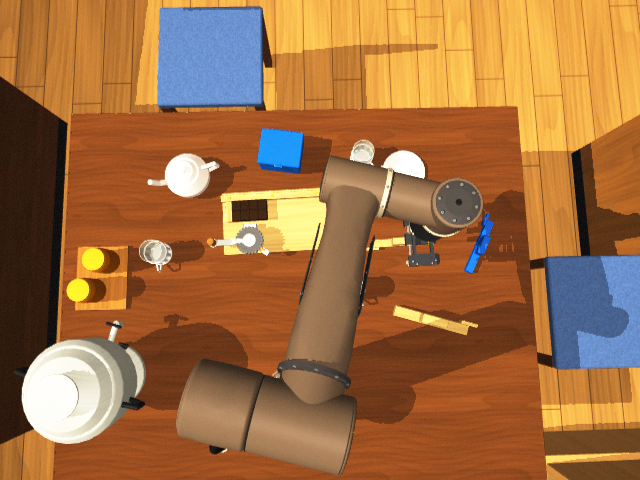

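View pics/c30.png

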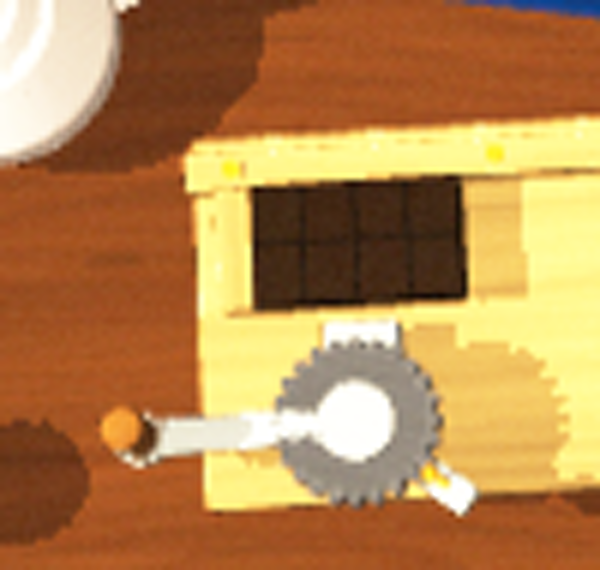

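View pics/c31.png

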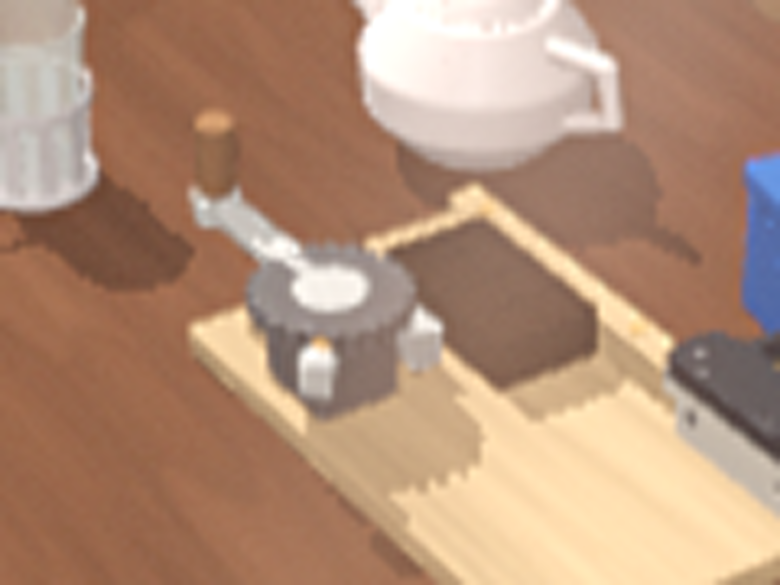

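Run:
```python
from h import *
S=lambda x,y:(x/6.5+240,y/6.5+170);T=lambda x,y:(x/6+190,y/6+170)
print("peg",tri(S(213,120),T(123,428)),"hubtop",tri(S(331,287),T(358,421)))
s,e,r=pose();M=r.as_matrix();print(np.round(M.T@(np.array([457,251,200])-e)/10,2),e)
```

```text
peg [495.59565476 252.39701068 124.4511853 ] hubtop [502.34242826 142.1469665   79.40364919]
[ 1.02 58.14  5.02] [ 492.91835952 -329.43810865  249.75871266]
```

Request:
play_rows(
  motion=[
    {"ax":0,"ay":0,"az":-8,"dx":0.1,"dy":5,"dz":0.5,"hand":0},
    {"ax":0,"ay":0,"az":-16,"dx":0.2,"dy":10,"dz":1,"hand":0},
    {"ax":0,"ay":0,"az":-24,"dx":0.3,"dy":15,"dz":1.5,"hand":0},
    {"ax":0,"ay":0,"az":-32,"dx":0.4,"dy":20,"dz":2,"hand":0},
    {"ax":0,"ay":0,"az":-40,"dx":0.5,"dy":25,"dz":2.5,"hand":0},
    {"ax":0,"ay":0,"az":-48,"dx":0.6,"dy":30,"dz":3,"hand":0},
    {"ax":0,"ay":0,"az":-56,"dx":0.7,"dy":35,"dz":3,"hand":0},
    {"ax":0,"ay":0,"az":-64,"dx":0.8,"dy":40,"dz":3,"hand":0},
    {"ax":0,"ay":0,"az":-72,"dx":0.9,"dy":45,"dz":3,"hand":0},
    {"ax":0,"ay":0,"az":-80,"dx":1,"dy":50,"dz":3,"hand":0},
    {"ax":0,"ay":0,"az":-87,"dx":1,"dy":55,"dz":3,"hand":0},
    {"ax":0,"ay":0,"az":-90,"dx":1,"dy":58.1,"dz":3,"hand":0},
  ],
)

```text
time_s: 19.65
ee_pos: [456.8, 251.9, 218.9]
tcp_rot: [0.002, 0.724, -0.69, -0.001]
wrist_force: [-0.1, -0.6, -0.6]
gripper_width: 0.004
```

Run:
```python
from h import *
goto((457,251,110),-87.4);print(pose()[0]["q"])
crop("side",210,150,350,255,5.5,"pics/c32.png")
```

```text
d cm [ 0.07 -0.06 10.89] a deg [ 0.21 -0.1   0.16] t 19.65 F [-0.09 -0.6  -0.63] ee [456.8 251.9 218.9] yaw -87.24 w 0.00441522274384679
[ 0.87948133  0.13122132 -0.36315637 -0.00168804 -1.08021886  0.74034312]
```

View pics/c32.png

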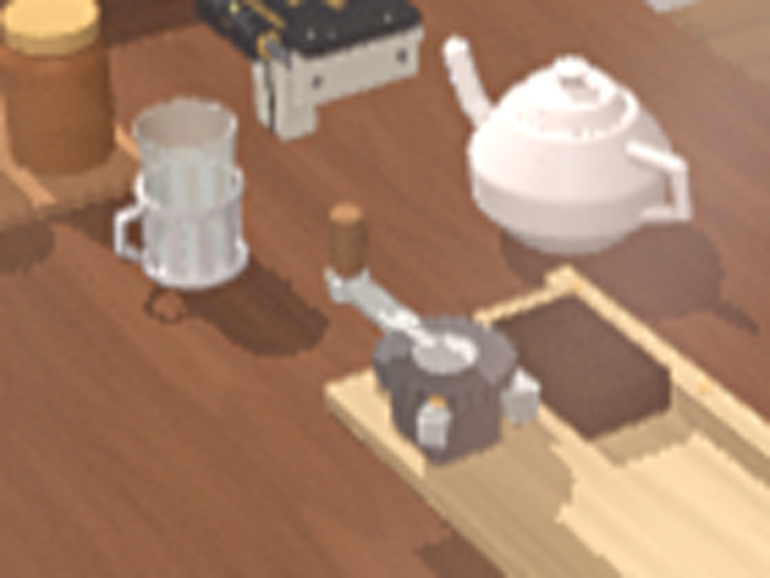

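Request:
play_rows(
  motion=[
    {"ax":0.2,"ay":0,"az":0,"dx":0,"dy":0,"dz":4,"hand":0},
    {"ax":0.2,"ay":0,"az":0,"dx":0,"dy":0,"dz":7,"hand":0},
    {"ax":0.2,"ay":0,"az":0,"dx":0,"dy":0,"dz":9.5,"hand":0},
    {"ax":0.2,"ay":0,"az":0,"dx":0,"dy":0,"dz":10.9,"hand":0},
    {"ax":0.2,"ay":0,"az":0,"dx":0,"dy":0,"dz":10.9,"hand":0},
    {"ax":0.2,"ay":0,"az":0,"dx":0,"dy":0,"dz":10.9,"hand":0},
  ],
)

```text
time_s: 20.45
ee_pos: [457.8, 250.6, 112.2]
tcp_rot: [-0.001, 0.723, -0.691, 0.001]
wrist_force: [0.3, -1.1, 0.6]
gripper_width: 0.006
```

```bash
cat >> h.py <<'E'
HUB=np.array([501.5,142.4])
def arc(dphis,lead=0,z=109,rad=110.5):
    """rows (cm,deg) rotating tool clockwise about hub from current pose by dphis degrees"""
    s,e,r=pose();M=r.as_matrix();v=e[:2]-HUB;r0=np.hypot(*v);a=np.degrees(np.arctan2(v[1],v[0]))
    print("ang",round(a,2),"rad",round(r0,1),"z",round(e[2],1),"F",np.round(s["wrist_force"],2),"t",s["time_s"])
    x=M[:,0];cur=np.degrees(np.arctan2(x[1],x[0]))
    for d in dphis:
        th=np.radians(a-d);p=np.array([*(HUB+rad*np.array([np.cos(th),np.sin(th)])),z])
        k=M.T@(p-e)/10;print(d,"dx %.2f dy %.2f dz %.2f az %.1f"%(*k,d))
E
python3 - <<'E'
from h import *
arc([5,10,15,20])
crop("side",210,150,350,255,5.5,"pics/c33.png")
E
```

```text
ang 111.98 rad 116.6 z 112.2 F [ 0.28 -1.1   0.62] t 20.45
5 dx 0.30 dy -1.13 dz 0.32 az 5.0
10 dx 0.10 dy -2.07 dz 0.32 az 10.0
15 dx -0.02 dy -3.03 dz 0.33 az 15.0
20 dx -0.05 dy -3.99 dz 0.33 az 20.0
```

View pics/c33.png

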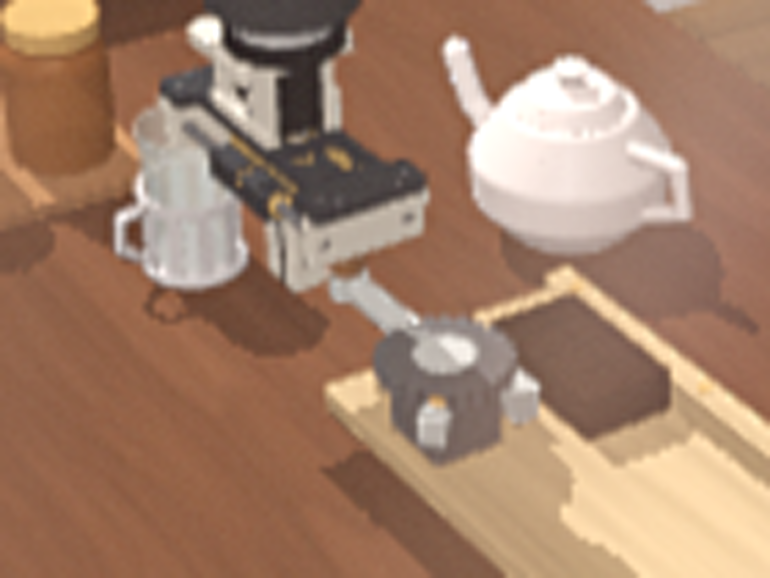

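Request:
play_rows(
  motion=[
    {"ax":0,"ay":0,"az":0,"dx":0,"dy":-0.6,"dz":0.3,"hand":0},
    {"ax":0,"ay":0,"az":0,"dx":0,"dy":-1.2,"dz":0.3,"hand":0},
    {"ax":0,"ay":0,"az":0,"dx":0,"dy":-1.6,"dz":0.3,"hand":0},
    {"ax":0,"ay":0,"az":0,"dx":0,"dy":-1.6,"dz":0.3,"hand":0},
  ],
)

```text
time_s: 21.0
ee_pos: [473.8, 251.0, 108.6]
tcp_rot: [-0.001, 0.722, -0.691, 0.001]
wrist_force: [0.2, 0.1, -0.2]
gripper_width: 0.004
```

Run:
```python
from h import *
arc([3,6,10,15,20,25,30],rad=112.4)
crop("side",230,160,350,250,6.5,"pics/c34.png");crop("top",190,170,290,265,6,"pics/c35.png")
```

```text
ang 104.33 rad 112.0 z 108.6 F [ 0.24  0.06 -0.22] t 21.0
3 dx -0.14 dy -0.57 dz -0.04 az 3.0
6 dx -0.22 dy -1.16 dz -0.04 az 6.0
10 dx -0.27 dy -1.94 dz -0.04 az 10.0
15 dx -0.26 dy -2.92 dz -0.04 az 15.0
20 dx -0.16 dy -3.89 dz -0.03 az 20.0
25 dx 0.02 dy -4.86 dz -0.03 az 25.0
30 dx 0.29 dy -5.80 dz -0.03 az 30.0
```

View pics/c34.png

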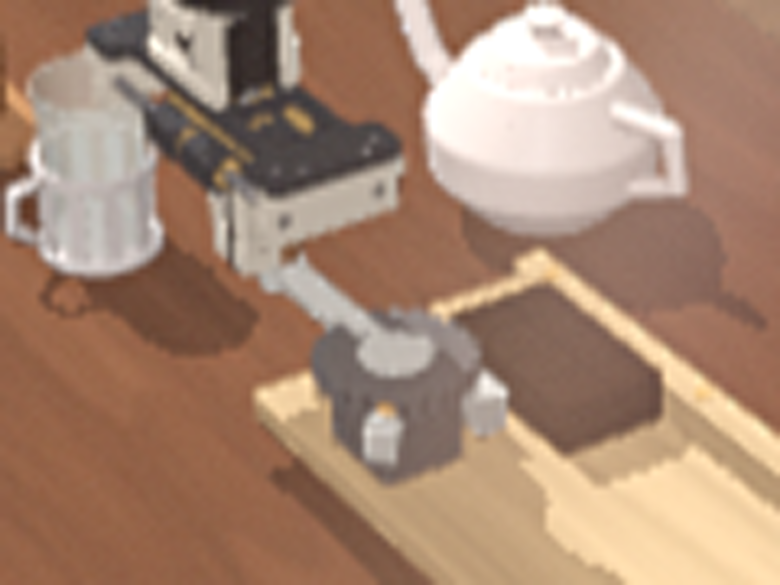

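View pics/c35.png

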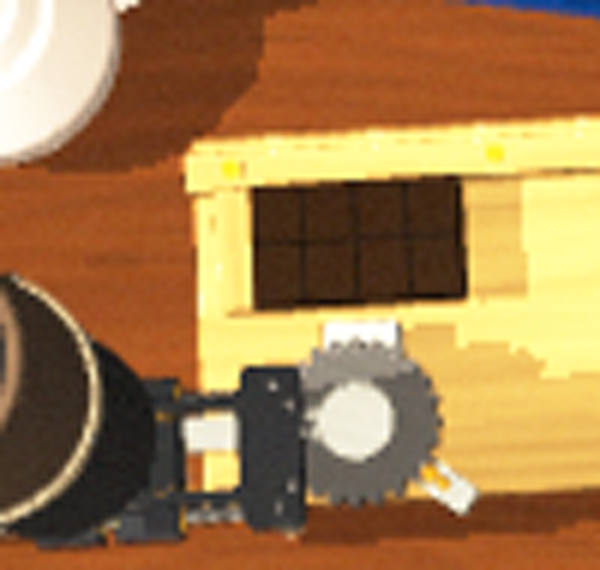

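Request:
play_rows(
  motion=[
    {"ax":0,"ay":0,"az":3,"dx":-0.14,"dy":-0.57,"dz":0,"hand":0},
    {"ax":0,"ay":0,"az":6,"dx":-0.22,"dy":-1.16,"dz":0,"hand":0},
    {"ax":0,"ay":0,"az":10,"dx":-0.27,"dy":-1.94,"dz":0,"hand":0},
    {"ax":0,"ay":0,"az":13,"dx":-0.27,"dy":-2.5,"dz":0,"hand":0},
    {"ax":0,"ay":0,"az":15,"dx":-0.26,"dy":-2.92,"dz":0,"hand":0},
    {"ax":0,"ay":0,"az":15,"dx":-0.26,"dy":-2.92,"dz":0,"hand":0},
  ],
)

```text
time_s: 21.85
ee_pos: [502.5, 254.8, 108.5]
tcp_rot: [0.001, -0.626, 0.78, -0.001]
wrist_force: [-0.8, -0.3, 0.2]
gripper_width: 0.008
```

Run:
```python
from h import *
for z in (42,50): print(wb(ray("top",(360/6+190,322/6+170),z)), wb(ray("top",(360/6+190,302/6+170),50)))
arc([3,6,9,12,15],rad=112.4)
crop("side",230,160,350,250,6.5,"pics/c36.png");crop("top",190,170,290,265,6,"pics/c37.png")
```

```text
[[-43.6812141   97.42723632  42.        ]] [[-34.37109666  95.91166949  50.        ]]
[[-44.96481772  96.39553842  50.        ]] [[-34.37109666  95.91166949  50.        ]]
ang 89.51 rad 112.4 z 108.5 F [-0.78 -0.3   0.17] t 21.85
3 dx -0.11 dy -0.58 dz -0.05 az 3.0
6 dx -0.19 dy -1.16 dz -0.05 az 6.0
9 dx -0.23 dy -1.75 dz -0.04 az 9.0
12 dx -0.25 dy -2.34 dz -0.04 az 12.0
15 dx -0.23 dy -2.92 dz -0.04 az 15.0
```

View pics/c36.png

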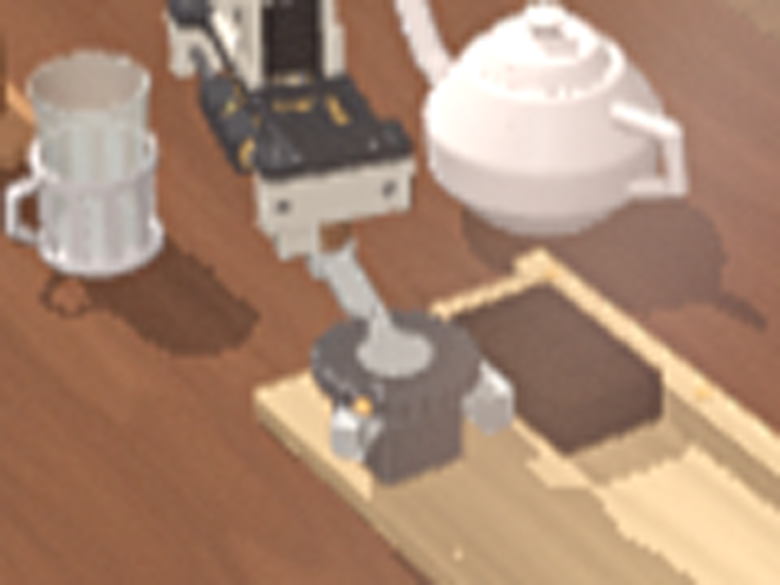

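View pics/c37.png

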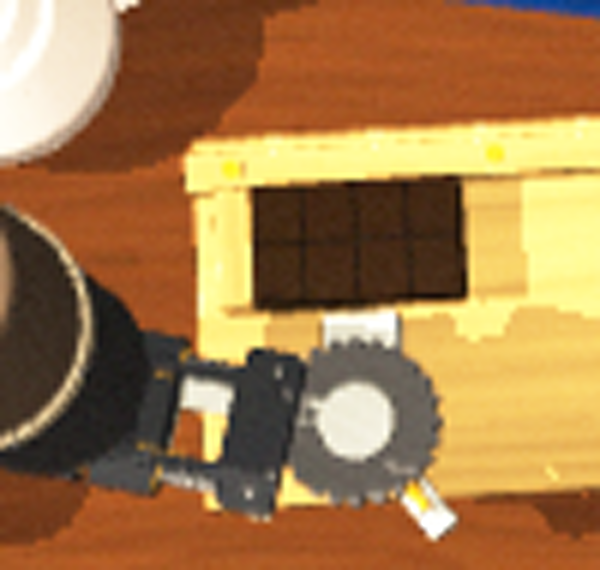

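Request:
play_rows(
  motion=[
    {"ax":0,"ay":0,"az":3,"dx":-0.11,"dy":-0.58,"dz":0,"hand":0},
    {"ax":0,"ay":0,"az":6,"dx":-0.19,"dy":-1.16,"dz":0,"hand":0},
    {"ax":0,"ay":0,"az":9,"dx":-0.23,"dy":-1.75,"dz":0,"hand":0},
    {"ax":0,"ay":0,"az":12,"dx":-0.25,"dy":-2.34,"dz":0,"hand":0},
    {"ax":0,"ay":0,"az":12,"dx":-0.25,"dy":-2.34,"dz":0,"hand":0},
  ],
)

```text
time_s: 22.58
ee_pos: [525.9, 252.2, 108.6]
tcp_rot: [0.001, -0.541, 0.841, -0.0]
wrist_force: [0.6, 0.3, -0.9]
gripper_width: 0.006
```

Run:
```python
from h import *
arc([2,4,6],rad=112.4)
crop("side",230,160,350,250,6.5,"pics/c38.png");crop("top",190,170,290,265,6,"pics/c39.png")
```

```text
ang 77.47 rad 112.5 z 108.6 F [ 0.64  0.3  -0.89] t 22.575
2 dx -0.06 dy -0.39 dz -0.04 az 2.0
4 dx -0.12 dy -0.78 dz -0.04 az 4.0
6 dx -0.17 dy -1.16 dz -0.03 az 6.0
```

View pics/c38.png

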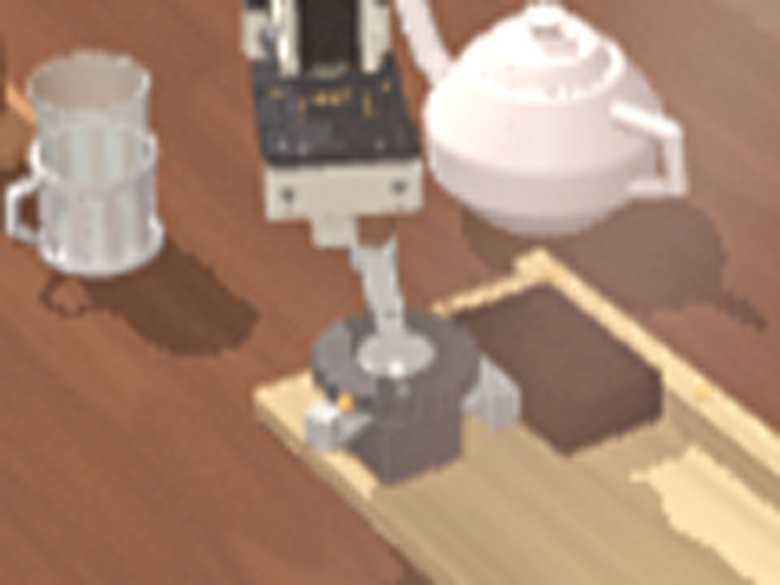

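View pics/c39.png

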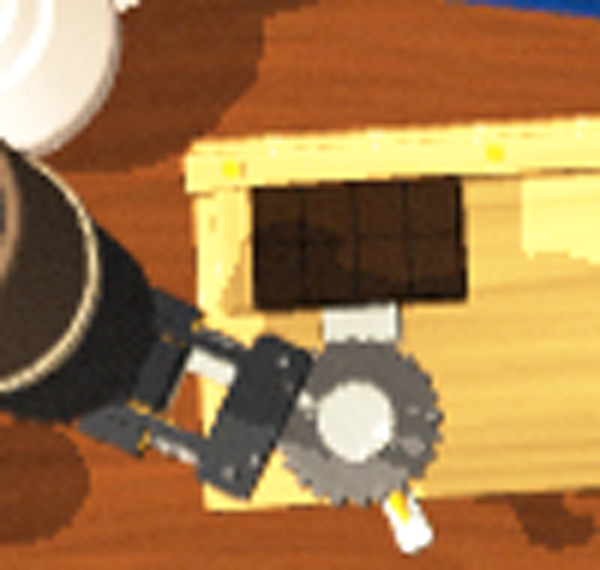

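Request:
play_rows(
  motion=[
    {"ax":0,"ay":0,"az":2,"dx":-0.06,"dy":-0.39,"dz":0,"hand":0},
    {"ax":0,"ay":0,"az":4,"dx":-0.12,"dy":-0.78,"dz":0,"hand":0},
    {"ax":0,"ay":0,"az":4,"dx":-0.12,"dy":-0.78,"dz":0,"hand":0},
  ],
)

```text
time_s: 23.05
ee_pos: [533.8, 250.1, 108.7]
tcp_rot: [0.001, -0.511, 0.859, -0.0]
wrist_force: [-1.9, 1.0, -0.2]
gripper_width: 0.007
```

Request:
play_rows(
  motion=[
    {"ax":0,"ay":0,"az":2,"dx":-0.06,"dy":-0.39,"dz":0,"hand":0},
    {"ax":0,"ay":0,"az":2,"dx":-0.06,"dy":-0.39,"dz":0,"hand":0},
  ],
)

```text
time_s: 23.3
ee_pos: [537.5, 248.8, 108.7]
tcp_rot: [0.001, -0.496, 0.868, -0.0]
wrist_force: [-0.2, 2.2, 0.2]
gripper_width: 0.004
```

Request:
play_rows(
  motion=[
    {"ax":0,"ay":0,"az":2,"dx":-0.06,"dy":-0.39,"dz":0,"hand":0},
    {"ax":0,"ay":0,"az":2,"dx":-0.06,"dy":-0.39,"dz":0,"hand":0},
  ],
)

```text
time_s: 23.55
ee_pos: [541.2, 247.4, 108.8]
tcp_rot: [0.001, -0.481, 0.877, -0.0]
wrist_force: [0.0, 1.1, -0.0]
gripper_width: 0.002
```

Run:
```python
from h import *
arc([2,4,6],rad=112.4)
crop("side",230,160,350,250,6.5,"pics/c40.png");crop("top",190,170,290,265,6,"pics/c41.png")
```

```text
ang 69.27 rad 112.2 z 108.8 F [ 0.03  1.12 -0.02] t 23.55
2 dx -0.09 dy -0.38 dz -0.02 az 2.0
4 dx -0.15 dy -0.77 dz -0.02 az 4.0
6 dx -0.20 dy -1.16 dz -0.02 az 6.0
```

View pics/c40.png

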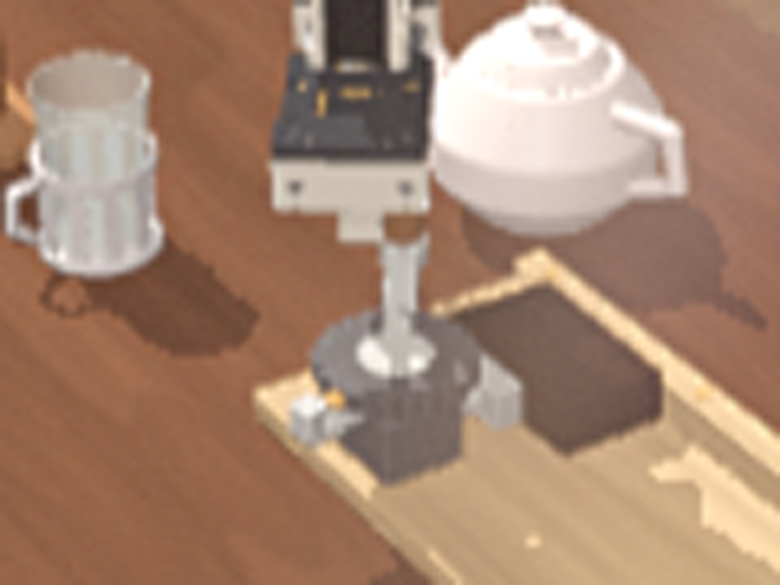

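View pics/c41.png

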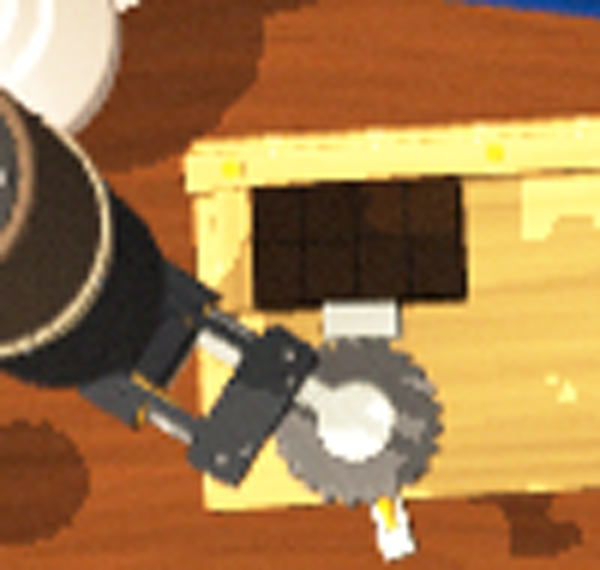

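Request:
play_rows(
  motion=[
    {"ax":0,"ay":0,"az":2,"dx":-0.08,"dy":-0.39,"dz":0,"hand":0},
    {"ax":0,"ay":0,"az":2,"dx":-0.08,"dy":-0.39,"dz":0,"hand":0},
  ],
)

```text
time_s: 23.9
ee_pos: [544.8, 245.8, 108.8]
tcp_rot: [0.001, -0.465, 0.885, -0.0]
wrist_force: [-0.4, 0.9, 0.1]
gripper_width: -0.001
```

Request:
play_rows(
  motion=[
    {"ax":0,"ay":0,"az":2,"dx":-0.08,"dy":-0.39,"dz":0,"hand":0},
    {"ax":0,"ay":0,"az":2,"dx":-0.08,"dy":-0.39,"dz":0,"hand":0},
  ],
)

```text
time_s: 24.15
ee_pos: [548.3, 244.3, 108.7]
tcp_rot: [0.001, -0.45, 0.893, -0.0]
wrist_force: [-1.9, 1.7, 2.0]
gripper_width: 0.009
```

Run:
```python
from h import *
arc([2,4,6],rad=112.4)
crop("side",230,160,350,250,6.5,"pics/c42.png");crop("top",190,170,290,265,6,"pics/c43.png")
```

```text
ang 65.32 rad 112.1 z 108.7 F [-1.88  1.7   2.03] t 24.15
2 dx -0.10 dy -0.38 dz -0.03 az 2.0
4 dx -0.16 dy -0.77 dz -0.03 az 4.0
6 dx -0.21 dy -1.16 dz -0.03 az 6.0
```

View pics/c42.png

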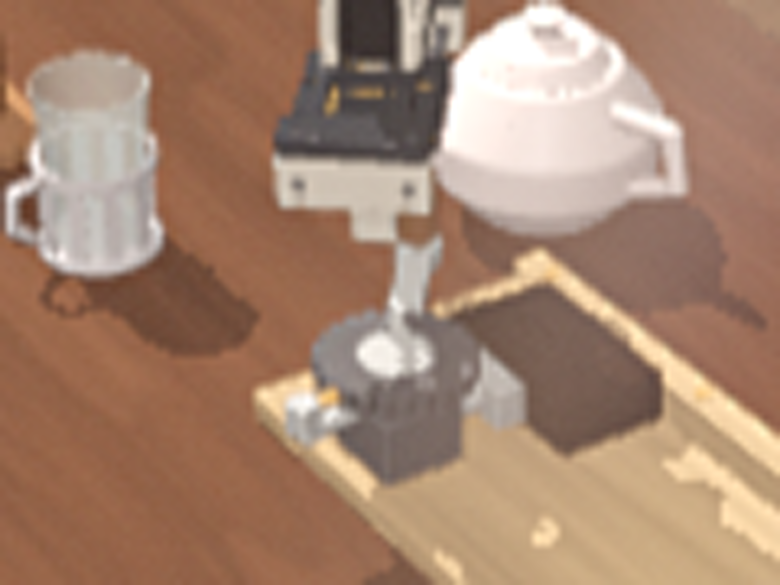

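View pics/c43.png

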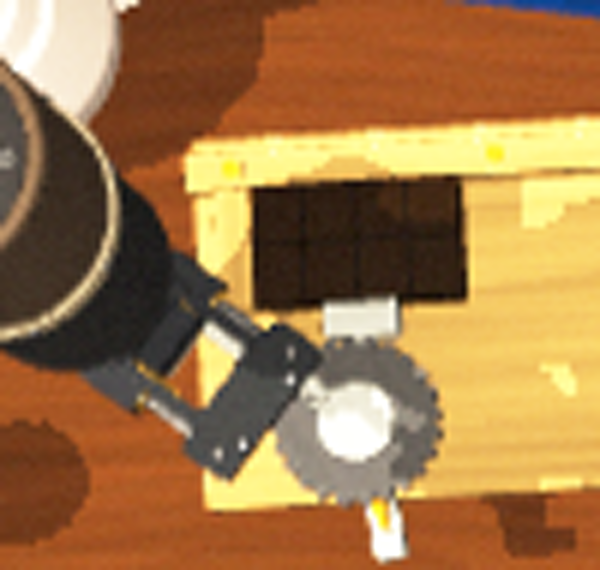

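Request:
play_rows(
  motion=[
    {"ax":0,"ay":0,"az":2,"dx":-0.08,"dy":-0.39,"dz":0,"hand":0},
    {"ax":0,"ay":0,"az":2,"dx":-0.08,"dy":-0.39,"dz":0,"hand":0},
  ],
)

```text
time_s: 24.5
ee_pos: [552.0, 242.5, 108.7]
tcp_rot: [0.001, -0.434, 0.901, -0.0]
wrist_force: [-1.1, 1.7, 1.3]
gripper_width: 0.003
```

Request:
play_rows(
  motion=[
    {"ax":0,"ay":0,"az":1.5,"dx":-0.06,"dy":-0.29,"dz":0,"hand":0},
    {"ax":0,"ay":0,"az":1.5,"dx":-0.06,"dy":-0.29,"dz":0,"hand":0},
  ],
)

```text
time_s: 24.75
ee_pos: [554.7, 241.1, 108.7]
tcp_rot: [0.001, -0.423, 0.906, -0.0]
wrist_force: [-1.0, 1.0, 0.6]
gripper_width: 0.008
```

Run:
```python
from h import *
arc([2,4,6],rad=112.4)
crop("side",230,160,350,250,6.5,"pics/c44.png");crop("top",190,170,290,265,6,"pics/c45.png")
```

```text
ang 61.66 rad 112.1 z 108.7 F [-0.96  1.04  0.56] t 24.75
2 dx -0.10 dy -0.38 dz -0.03 az 2.0
4 dx -0.16 dy -0.77 dz -0.03 az 4.0
6 dx -0.20 dy -1.16 dz -0.03 az 6.0
```

View pics/c44.png

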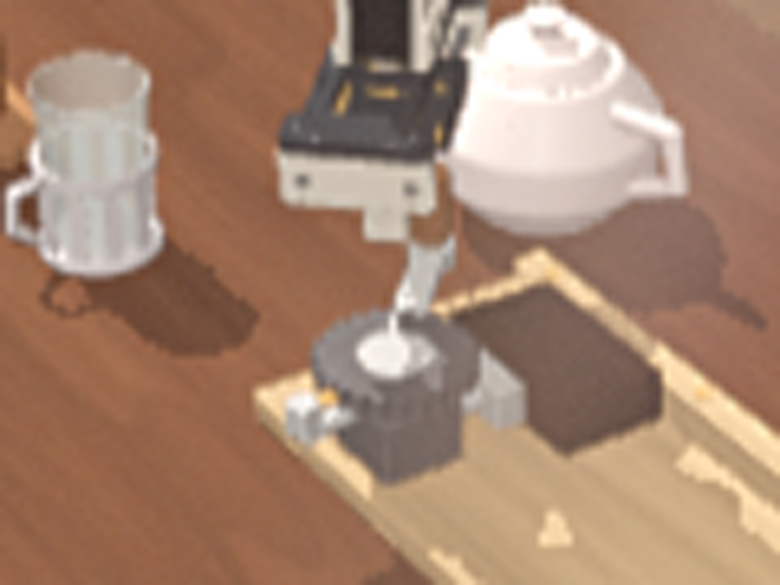

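View pics/c45.png

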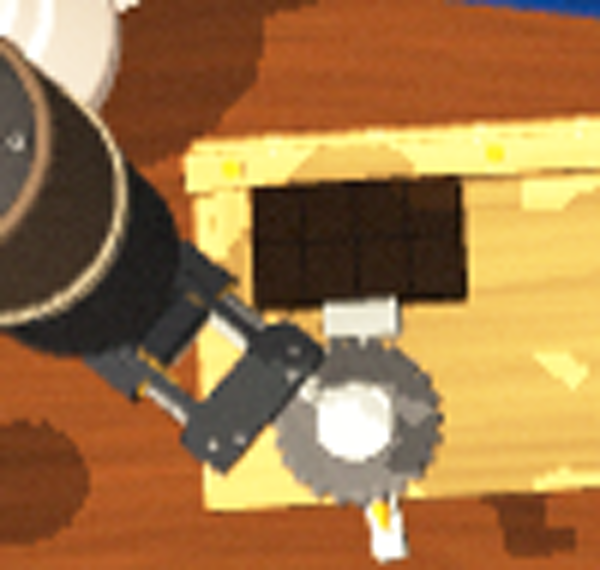

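Run:
```python
from h import *
for q,a in (((335,250),89.5),((373,245),77.5),((405,243),69.3),((420,245),65.3),((435,247),61.7)):
    p=ray("side",(q[0]/6.5+230,q[1]/6.5+160),79);v=p[:2]-[502.3,142.1]
    th=np.degrees(np.arctan2(v[1],v[0]));print(np.round(p,1),round(np.hypot(*v)),round(th,1),"lag",round(a-th,1))
for f in (40,42,44):
    im=cv2.imread(f"pics/c{f}.png")[180:500,230:560];cv2.imwrite(f"pics/z{f}.png",cv2.resize(im,None,fx=1.6,fy=1.6))
a=np.hstack([cv2.imread(f"pics/z{f}.png")[:, :260] for f in (40,42,44)]);cv2.imwrite("pics/zz.png",a)
```

```text
[526.8 243.5  79. ] 104 76.4 lag 13.1
[546.8 237.5  79. ] 105 65.0 lag 12.5
[562.6 230.4  79. ] 107 55.7 lag 13.6
[568.5 224.5  79. ] 106 51.2 lag 14.1
[574.4 218.6  79. ] 105 46.7 lag 15.0
```

View pics/z44.png

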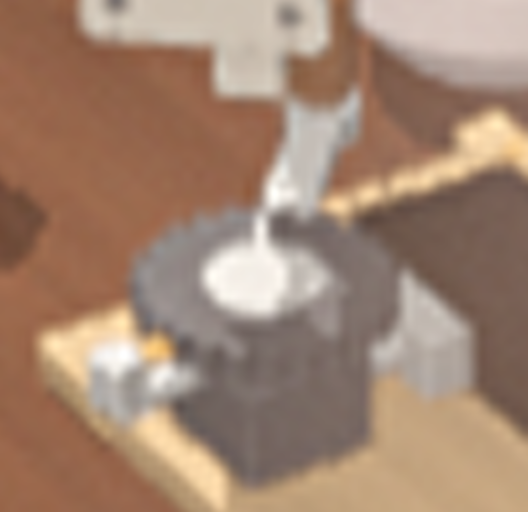

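View pics/z42.png

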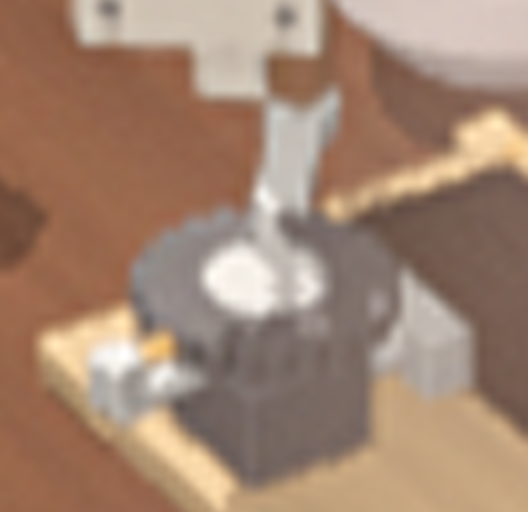

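Request:
play_rows(
  motion=[
    {"ax":0,"ay":0,"az":1,"dx":-0.04,"dy":-0.19,"dz":0,"hand":0},
    {"ax":0,"ay":0,"az":1,"dx":-0.04,"dy":-0.19,"dz":0,"hand":0},
  ],
)

```text
time_s: 25.1
ee_pos: [556.3, 240.3, 108.7]
tcp_rot: [0.001, -0.415, 0.91, -0.0]
wrist_force: [-1.8, 0.3, 0.3]
gripper_width: 0.002
```

Request:
play_rows(
  motion=[
    {"ax":0,"ay":0,"az":1,"dx":-0.04,"dy":-0.19,"dz":0,"hand":0},
    {"ax":0,"ay":0,"az":1,"dx":-0.04,"dy":-0.19,"dz":0,"hand":0},
  ],
)

```text
time_s: 25.35
ee_pos: [558.2, 239.4, 108.8]
tcp_rot: [0.001, -0.407, 0.914, -0.0]
wrist_force: [-0.1, 0.2, -0.7]
gripper_width: 0.005
```

Run:
```python
from h import *
arc([2])
s=robot.capture("side")[:,:,::-1];im=cv2.resize(s[160:250,230:350],None,fx=6.5,fy=6.5,interpolation=cv2.INTER_CUBIC)[180:500,230:560];cv2.imwrite("pics/z46.png",cv2.resize(im,None,fx=1.6,fy=1.6))
```

```text
ang 59.69 rad 112.3 z 108.8 F [-0.08  0.18 -0.73] t 25.35
2 dx 0.11 dy -0.42 dz -0.02 az 2.0
```

View pics/z46.png

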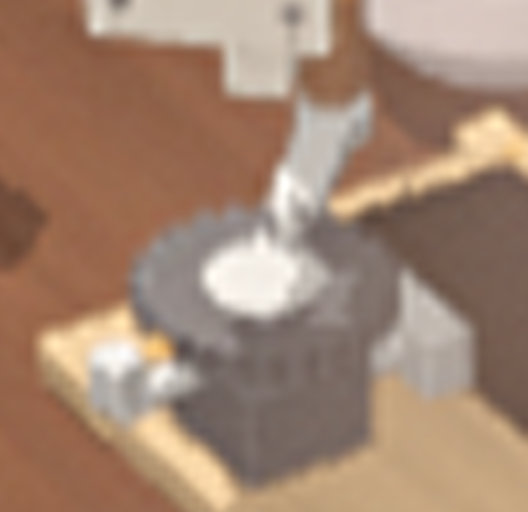

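Request:
play_rows(
  motion=[
    {"ax":0,"ay":0,"az":1,"dx":-0.04,"dy":-0.19,"dz":0,"hand":0},
    {"ax":0,"ay":0,"az":1,"dx":-0.04,"dy":-0.19,"dz":0,"hand":0},
  ],
)

```text
time_s: 25.65
ee_pos: [559.8, 238.4, 108.8]
tcp_rot: [0.001, -0.399, 0.917, -0.0]
wrist_force: [0.4, 0.8, -0.0]
gripper_width: 0.006
```

Run:
```python
from h import *
arc([2])
s=robot.capture("side")[:,:,::-1];im=cv2.resize(s[160:250,230:350],None,fx=6.5,fy=6.5,interpolation=cv2.INTER_CUBIC)[180:500,230:560];cv2.imwrite("pics/z47.png",cv2.resize(im,None,fx=1.6,fy=1.6))
```

```text
ang 58.74 rad 112.3 z 108.8 F [ 0.4   0.78 -0.01] t 25.65
2 dx 0.11 dy -0.42 dz -0.02 az 2.0
```

View pics/z47.png

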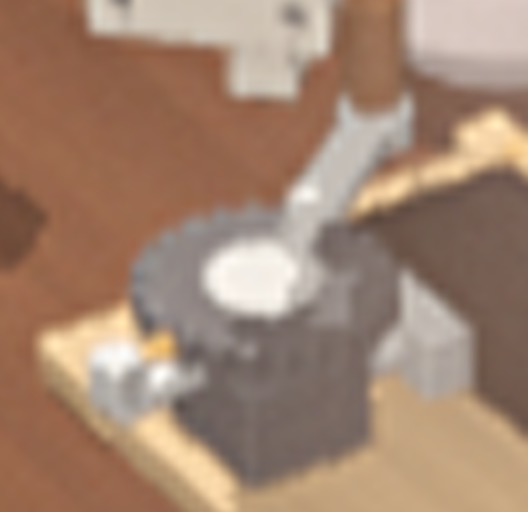

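The lever has jumped ahead of the finger (lever end now at about crop 380,110, with a clear gap) and the force is gone. That is the first click, so I'll back off and rise.

Request:
play_rows(
  motion=[
    {"ax":0,"ay":0,"az":0,"dx":0,"dy":1,"dz":0,"hand":0},
    {"ax":0,"ay":0,"az":0,"dx":0,"dy":2.5,"dz":0,"hand":0},
    {"ax":0,"ay":0,"az":0,"dx":0,"dy":4,"dz":-2,"hand":0},
    {"ax":0,"ay":0,"az":0,"dx":0,"dy":5,"dz":-6,"hand":0},
    {"ax":0,"ay":0,"az":0,"dx":0,"dy":5,"dz":-11,"hand":0},
    {"ax":0,"ay":0,"az":0,"dx":0,"dy":8,"dz":-15,"hand":0},
    {"ax":0,"ay":0,"az":0,"dx":0,"dy":12,"dz":-15,"hand":0},
    {"ax":0,"ay":0,"az":0,"dx":0,"dy":12,"dz":-15,"hand":0},
  ],
)

```text
time_s: 26.7
ee_pos: [469.4, 322.3, 259.5]
tcp_rot: [0.002, -0.4, 0.916, 0.0]
wrist_force: [-0.5, 0.3, -0.2]
gripper_width: 0.008
```

Run:
```python
from h import *
s=robot.capture("side")[:,:,::-1];t=robot.capture("top")[:,:,::-1]
cv2.imwrite("pics/s9.png",s);cv2.imwrite("pics/t9.png",t);crop("top",190,170,290,265,6,"pics/c50.png",t);crop("side",230,160,350,250,6.5,"pics/c51.png",s)
print(pose()[1])
```

```text
[470.60684666 320.92048421 258.74505913]
```

View pics/s9.png

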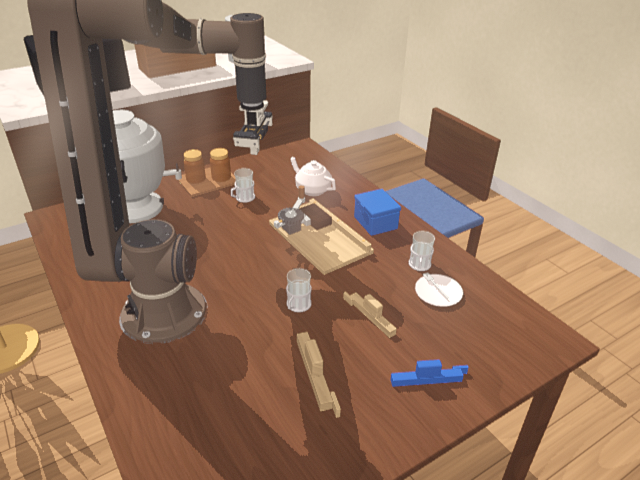

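View pics/t9.png

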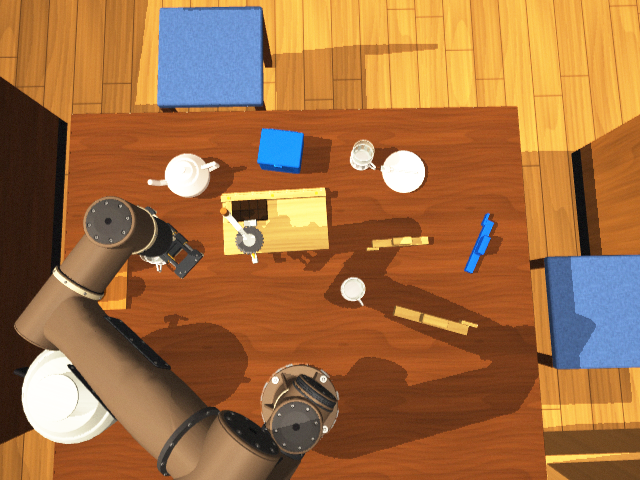

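View pics/c50.png

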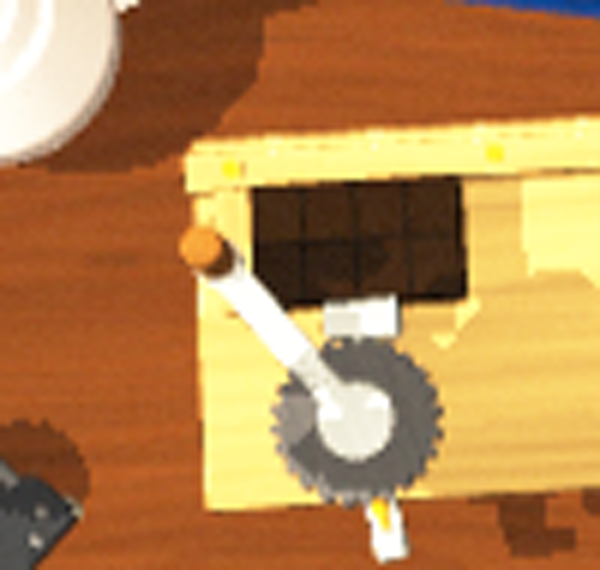

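View pics/c51.png

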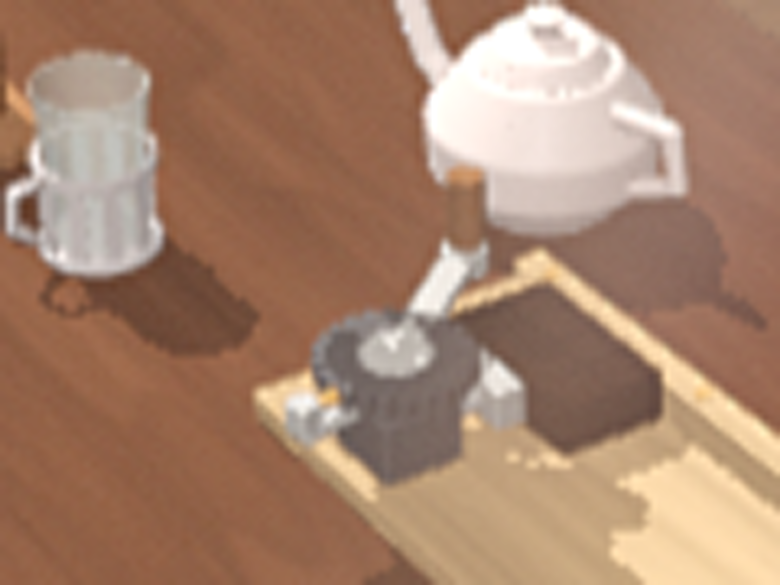

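Run:
```python
from h import *
print(tri((465/6.5+230,173/6.5+160),(203/6+190,246/6+170)))
print(robot.hand_in(), robot.sense()["time_s"])
```

```text
[586.64205118 213.28477895 123.86451561]
the job is handed in; nothing more can be done
the job is handed in; nothing more can be done
```

The brick is home and clamped, and the job was handed in at about 27 s of the 72 s allowed. The hand-in gave no verdict.

- **Feeding:** I gripped the smaller wooden stick and fed the brick along the fence. At the stop the reaction along the board reached about 18 N, and pressing the lip towards the fence then gave about 8 N. Only the stick touched the brick.
- **Stick:** I put it back on the table beside the board, near where it started. The last pictures show it standing on its sole.
- **Clamp:** I pushed the peg round with closed fingers in 1–2° steps. I stopped when the lever jumped ahead of the finger and the force vanished, then backed off and raised the arm clear.

**Last checks:** The pictures show the brick against the stop and fence with the jaw on it, and the tea things where they were. From the picture, the lever had slipped about 11–15° past the screw. That fits one click (15°) rather than two (30°).

**Weak points:**
- The two cameras disagreed by up to about 5 mm on the stick's position, so I set the final contacts by force.
- The force at the peg was close to the sensor noise. I judged the click from the lever's jump in the pictures, backed by the force falling to about zero.

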